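# Hang up the washed lab tools and start the dryer

### The arm

A 7-joint arm with a two-finger parallel gripper is mounted at the origin on the work surface. World frame = base frame: x ahead of the robot, y to its left, z up, the work surface at z = 0. Lengths are in m, angles in rad, forces in N, time in s.
With the tool pointing down it reaches from about 0.4 to 0.875 m from the base axis. Payload 19.3 kg.
Tool frame: the origin (TCP) lies where the fingers leave the gripper's body, on its centre line; the fingertips stand 73 mm ahead of it and the grasp point (between the pads) lies 54 mm ahead of it; z points along the fingers, y is the line along which they close (so a half turn about z gives the same grasp; the last joint's range is limited). The gripper opens to 85 mm and grips with 20 to 120 N. Pads are 22 mm wide; open, the fingers measure 114 mm over their backs; the gripper's body (76 mm by 85 mm) begins 54 mm behind the grasp point. The pads swing forward as they close: fully open they stand 13 mm farther back than shut.
Start: joints at [1.083, 0.521, -0.036, 1.599, 0.021, 1.021, -0.113], TCP at [0.254, -0.571, 0.304] pointing down, gripper open.
Joint ranges: [-2.91, 2.91], [-0.3, 2.13], [-1.5, 1.42], [0.17, 2.43], [-1.26, 4.41], [0.16, 1.93], [-2.52, 2.52]. Speed limits (rad/s): [1.89, 1.89, 2.39, 2.39, 3.01, 3.01, 3.01].

### API

Orientations are given as a rotation vector (axis times angle).
In Python, from plant import sensors, eyes, ticket gives the robot as it stands.
- The arm moves only by the tool servo_tool, never from a script. Its argument "moves" is one flat list of numbers, 5 for each row, row after row: the shift along the tool's x, y, z scaled (see below), then the turn about the tool's z scaled (see below), then the finger opening in mm, from 0 to 85.4. A call has 1 to 8 rows; each row shifts and turns the commanded pose from where the row before left it, along the tool's axes as they then stand; what a row does not reach is not made up. The controller multiplies each number of a shift by 0.025 m and each number of a turn by 2 pi rad. A row lasts 1/8 s, in which the tool goes at most 62.5 mm and 10.7 degrees, less where a joint would pass 70% of its speed; a pose out of reach is approached as far as the arm can. A call with a number of a shift or a turn outside -1 to 1 is refused whole. A call with a gripper value outside its range is refused whole. The fingers move at their own pace and stop on an object; "force" is the grip in N (left out, the last holds). Time passes only in rows, so rows that do not move let the fingers close. It gives the time, the measured TCP pose, the force, the opening and the grip force at its end, in the units of the state.
- sensors.read_state(): the state, without advancing time (a new reading comes with each control period).
- eyes.read_camera(name): name is "side" or "top" or "wrist"; returns the picture (384x512x3 uint8, red, green, blue); there is no depth.
- eyes.camera_model(name): a dict with "mtx" (3x3 intrinsics, pixels), "eye" and "attitude" of the camera in the world; the wrist camera has in their place "T_tool_cam" (4x4, takes a point from camera to tool coordinates, whose origin is the TCP and whose axes are the flange's). Camera axes: x right, y up, looking along -z (the intrinsics and any distortion apply to the point x, -y, -z); pixel columns grow to the right and rows downward; lengths in m; the calibration is good to about 2 mm. A picture is of the moment at which its call begins: read the wrist's pose just before it. camera_model takes no time and is no camera call.
- ticket.finish_job(): hands the job in; it is judged then, once.
The state is a dict: "clock": time; "joint_pos": joint angles; "joint_velocities": joint speeds; "effort": joint torques, N m; "tool_pos": TCP position; "ee_rot": TCP orientation; "force": force on the tool from outside, world axes, zero at the start; "moment": the same for the moment, N m; "width": opening from 0.0 (shut) to 1.0 (fully open); "grasp_force": force on a finger pad.
Only numpy, scipy, OpenCV 4.12 (cv2) and the standard library are available. Lean on these libraries where they do the work, as an engineer would, in place of code of your own. Each camera call takes 0.05 s, during which the arm holds its last target. There are 200 camera calls.

### The job

Put the washed hand tools up to dry: first slide the blower's air slider fully to off (the right-hand end of its track, seen from the robot), and with the air off hang every hand tool lying on the bench by its eye on the drying stand, one to a hook. Only when all of them hang there, slide the air slider to the white pointer; by the end the bench timer must also lie display up inside its painted rectangle, long side along long side. Leave the jars, boxes and racks around where they stand.

Things in the scene. Friction and masses are not known exactly. Their poses are not given: they have to be found in the camera images.
- paddle: white plastic hand tool with a round disc head (38 mm across), 150 mm long, 50 g, starts flat on the bench; may be absent. Handle 98 x 14 wide x 12 mm thick. Origin mid-handle (near centre of mass), mid-thickness, 6 mm above the bench when lying; +x to the head (ends 72 mm away), -x to a flat ring eye (hole 26, outside 39, 8 mm thick; z its normal) centred 60 mm away
- paddle_eye (a point): centre of the eye of the paddle, at (-0.060, 0, 0) in its frame
- scraper: bare-metal hand tool with a rectangular blade head (42 mm wide, 32 mm long), 150 mm long, 50 g, starts flat on the bench; may be absent. Handle 98 x 14 wide x 12 mm thick. Origin mid-handle (near centre of mass), mid-thickness, 6 mm above the bench when lying; +x to the head (ends 72 mm away), -x to a flat ring eye (hole 26, outside 39, 8 mm thick; z its normal) centred 60 mm away
- scraper_eye (a point): centre of the eye of the scraper, at (-0.060, 0, 0) in its frame
- spreader: white plastic hand tool with a T-bar head (50 mm wide), 150 mm long, 50 g, starts flat on the bench; may be absent. Handle 98 x 14 wide x 12 mm thick. Origin mid-handle (near centre of mass), mid-thickness, 6 mm above the bench when lying; +x to the head (ends 72 mm away), -x to a flat ring eye (hole 26, outside 39, 8 mm thick; z its normal) centred 60 mm away
- spreader_eye (a point): centre of the eye of the spreader, at (-0.060, 0, 0) in its frame
- cap_key: bare-metal hand tool with a two-pronged fork head (40 mm wide), 150 mm long, 50 g, starts flat on the bench; may be absent. Handle 98 x 14 wide x 12 mm thick. Origin mid-handle (near centre of mass), mid-thickness, 6 mm above the bench when lying; +x to the head (ends 72 mm away), -x to a flat ring eye (hole 26, outside 39, 8 mm thick; z its normal) centred 60 mm away
- cap_key_eye (a point): centre of the eye of the cap_key, at (-0.060, 0, 0) in its frame
- stand: drying stand, fixed: blue blower base 130 x 370 x 30 mm, steel rail 210 mm up with a row of four upturned white hooks. Origin on the bench midway along the row, under the hook bends; -x is the side the hooks point to (the robot's side), y along the row. Base, posts and rail lie on the +x side (rail 55 mm behind the bends).
- hook0 (a point): bend (lowest point, rod axis) of a hook, 200 mm above the bench, at y = -0.12 along the row. The 8 mm rod comes from the rail at +x sloping 10 mm down to this bend, then turns up 28 mm (and 6 mm towards -x) to its free tip. An eye lowered over the tip and let go settles at the bend with the tool hanging below.
- hook1 (a point): bend (lowest point, rod axis) of a hook, 200 mm above the bench, at y = -0.04 along the row. The 8 mm rod comes from the rail at +x sloping 10 mm down to this bend, then turns up 28 mm (and 6 mm towards -x) to its free tip. An eye lowered over the tip and let go settles at the bend with the tool hanging below.
- hook2 (a point): bend (lowest point, rod axis) of a hook, 200 mm above the bench, at y = +0.04 along the row. The 8 mm rod comes from the rail at +x sloping 10 mm down to this bend, then turns up 28 mm (and 6 mm towards -x) to its free tip. An eye lowered over the tip and let go settles at the bend with the tool hanging below.
- hook3 (a point): bend (lowest point, rod axis) of a hook, 200 mm above the bench, at y = +0.12 along the row. The 8 mm rod comes from the rail at +x sloping 10 mm down to this bend, then turns up 28 mm (and 6 mm towards -x) to its free tip. An eye lowered over the tip and let go settles at the bend with the tool hanging below.
- control: blower control, fixed blue box 90 x 190 x 45 mm, origin under its centre; on top a slider track along its y axis (track 14 mm high, 40 mm wide, centred at x = +4 mm).
- air (a joint): air slider, m: 0 = off, at the -y end of its track; grows towards the control's +y, full travel 0.120
- air_top (a point): top centre of the slider's black grip, about 100 mm above the bench; the grip is 28 mm along the control's x, 20 mm along its y, 40 mm tall
- pointer: small white pointer (26 x 4 mm, pointing to +x) lying on the control box on the -x side of the track, axes as the control's: marks the drying setting; the slider is on it when the grip's centre has the pointer's y in the control's frame
- timer: white bench timer, block 64 (x) x 44 (y) x 28 mm, 90 g, grey display and three buttons on top; origin under its centre
- outline: white painted rectangle on the bench, inside 84 (x) x 64 (y) mm; origin at its centre
- jar: bystander: white jar, blue cap, 68 mm wide, 85 mm tall, origin under it
- flask: bystander: clear bottle, blue cap, 72 mm wide, 150 mm tall, origin under it
- tip_box: bystander: clear box 80 x 110 x 50 mm near the robot, origin under it
- tube_rack: bystander: green tube rack 70 x 150 x 40 mm, origin under it
- vial: bystander: small amber vial, 24 mm wide, 35 mm tall, origin under it
There are look-alikes about, which are no part of the job. What is shaped like the paddle but brown, orange or yellow is not meant.

How it is judged:
By the outcome, as a careful person would: the job done as asked, in the order asked, and still so for the second after the job is handed in, with the robot touching nothing.
Of paddle, scraper, spreader, cap_key only 3 to 4 are there at a start; the rules pass over those that are not, and their reading is None.
At some moment in a run one of timer may be knocked a few centimetres aside while the robot is not near it.
Once in a run the grip may slacken for a moment while it holds something.
It also fails if it takes over 210 s, if anything falls off the work surface, if the arm or the gripper's body presses on something with over 40 N, if the wrist force passes 120 N, or if a joint passes its speed limit or range.

## Working session

There is one attempt and no reset: what is moved stays moved. The work goes in short steps, Python scripts to look and compute and a tool call to move; the robot and the scene stay as the last step left them, time stands still between calls to the robot, and variables do not carry over. Pictures are saved under pics/ and viewed, at most 14 in all, crops included, and the job is handed in when it is done.

Besides the shell and the picture viewer there is one more tool, called after ">>>" as a command line: name --argument value ..., lists and objects as JSON in quotes. servo_tool: Moves the arm, as the interface text tells. Shifts and turns lie within -1 to 1; 1 stands for 0.025 m of shift or 2 pi rad of turn. Its arguments: {"type":"object","properties":{"moves":{"type":"array","items":{"type":"number"}},"force":{"type":"number"}},"required":["moves"]}

```bash
ls; mkdir -p pics; python3 - <<'E'
from plant import sensors, eyes
import cv2,numpy as np
s=sensors.read_state();print(s['clock'],s['tool_pos'],s['ee_rot'],s['width'])
for n in ['top','side','wrist']:
    print(n,eyes.camera_model(n))
    im=eyes.read_camera(n); cv2.imwrite(f'pics/{n}0.png',cv2.resize(im[:,:,::-1],(800,600),interpolation=cv2.INTER_CUBIC))
    np.save(f'{n}0.npy',im)
E
```

```text
pics
0.0 [ 0.25345535 -0.57100953  0.30332683] [-3.07222231e+00 -6.51292016e-01  5.07203499e-04] 1.0023634716926426
top {'mtx': array([[419.30666226,   0.        , 254.58197128],
       [  0.        , 419.30666226, 193.78150895],
       [  0.        ,   0.        ,   1.        ]]), 'eye': array([0.39970374, 0.15370846, 1.46164817]), 'attitude': array([ 0.03119252, -0.05750936, -1.59506328])}
side {'mtx': array([[480.77464936,   0.        , 259.47066203],
       [  0.        , 480.77464936, 190.76799037],
       [  0.        ,   0.        ,   1.        ]]), 'eye': array([-0.07741824, -1.21868591,  1.28700784]), 'attitude': array([ 0.9034584 , -0.18979786, -0.33760493])}
wrist {'mtx': array([[343.34916143,   0.        , 257.12867912],
       [  0.        , 343.34916143, 194.68640251],
       [  0.        ,   0.        ,   1.        ]]), 'T_tool_cam': array([[ 1.25152706e-04,  9.48837972e-01,  3.15763341e-01,
         8.18597785e-02],
       [ 9.99999977e-01, -6.44420436e-05, -2.02707652e-04,
         1.97893917e-04],
       [-1.71988283e-04,  3.15763359e-01, -9.48837959e-01,
        -7.04391471e-02],
       [ 0.00000000e+00,  0.00000000e+00,  0.00000000e+00,
         1.00000000e+00]])}
```

View pics/top0.png

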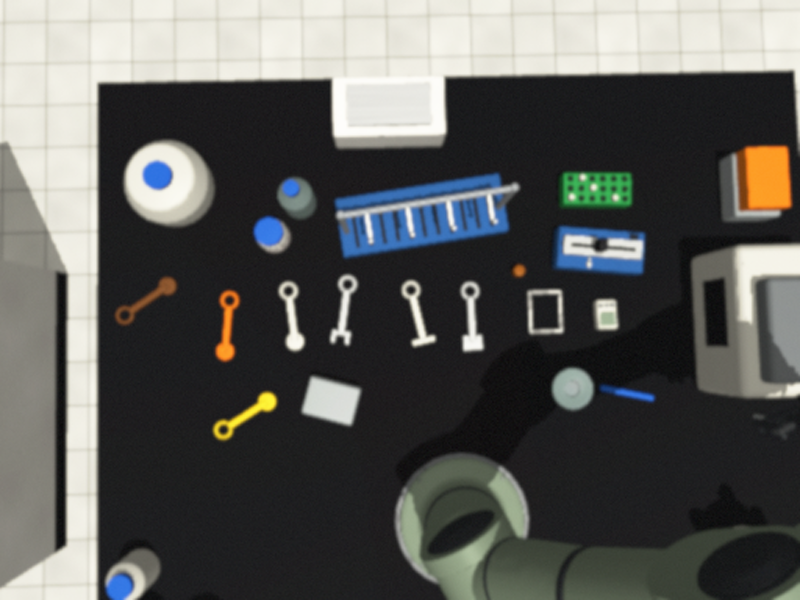

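View pics/side0.png

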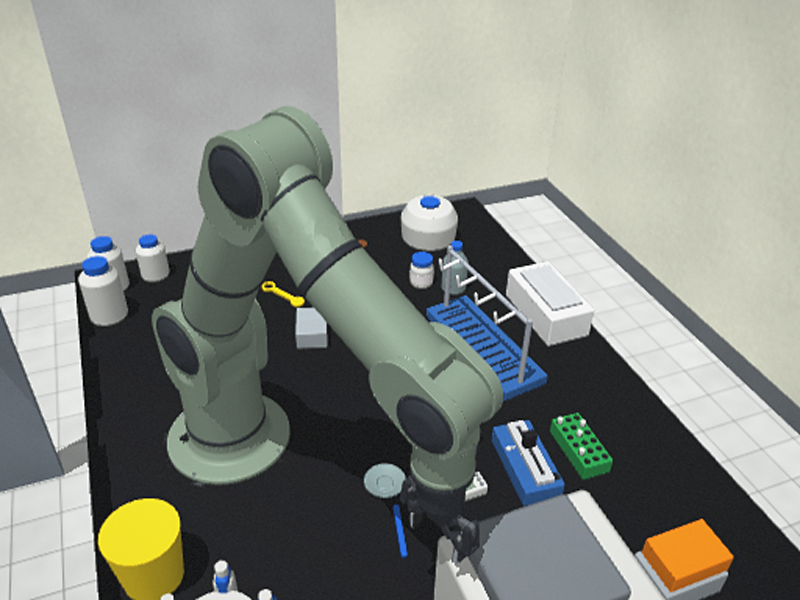

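All four tools are there (eyes at (289,291), (347,284), (411,290), (470,290) in the top picture, heads towards the robot). The slider is at (600,243), the pointer at (589,263), the outline at (546,311), the timer at (606,314) and the hooks at x≈370-490, y≈185-240. I'll make enlarged crops.

```bash
cat > h.py <<'E'
import numpy as np, cv2
from scipy.spatial.transform import Rotation as R
from plant import sensors, eyes
def cam(n):
    m=eyes.camera_model(n); K=m['mtx']
    if 'eye' in m: return K,R.from_rotvec(m['attitude']).as_matrix(),m['eye']
    s=sensors.read_state(); T=m['T_tool_cam']; Rt=R.from_rotvec(s['ee_rot']).as_matrix()
    return K,Rt@T[:3,:3],s['tool_pos']+Rt@T[:3,3]
def ray(c,uv):
    K,A,e=c; d=A@(np.array([1,-1,-1])*(np.linalg.inv(K)@[uv[0],uv[1],1])); return e,d/np.linalg.norm(d)
def onz(c,uv,z):
    e,d=ray(c,uv); return e+d*(z-e[2])/d[2]
def proj(c,p):
    K,A,e=c; q=(A.T@(np.array(p)-e))*[1,-1,-1]; q=K@q; return q[:2]/q[2]
def tri(*cu):
    M=0;b=0
    for c,uv in cu:
        e,d=ray(c,uv); P=np.eye(3)-np.outer(d,d); M=M+P; b=b+P@e
    return np.linalg.solve(M,b)
def crop(im,x0,y0,x1,y1,k,f):
    c=cv2.resize(im[y0:y1,x0:x1,::-1],None,fx=k,fy=k,interpolation=cv2.INTER_CUBIC); cv2.imwrite(f,c)
def yaw(s): 
    x=R.from_rotvec(s['ee_rot']).as_matrix()[:,0]; return np.degrees(np.arctan2(x[1],x[0]))
def rel(p,yw=None):
    """tool-axes delta (units of 25mm) to bring grasp point to p at current yaw; turn units"""
    s=sensors.read_state(); Rt=R.from_rotvec(s['ee_rot']).as_matrix()
    d=Rt.T@(np.array(p)-(s['tool_pos']+Rt@[0,0,.054]))/.025
    return d.round(2), yaw(s).round(1)
E
python3 - <<'E'
from h import *
im=np.load('top0.npy'); crop(im,175,100,425,230,3.2,'pics/t1.png')
c=cam('top')
f=512/800
for n,uv,z in [('paddle eye',(289,291),.006),('paddle head',(295,341),.006),('key eye',(347,284),.006),('spr eye',(411,290),.006),('scr eye',(470,290),.006),('timer',(606,314),.028),('outline',(546,311),0),('slider',(600,243),.1),('pointer',(589,263),.045)]: print(n,onz(c,(uv[0]*f,uv[1]*f),z).round(3))
E
```

```text
paddle eye [0.514 0.369 0.006]
paddle head [0.402 0.358 0.006]
key eye [0.526 0.24  0.006]
spr eye [0.509 0.098 0.006]
scr eye [ 0.506 -0.034  0.006]
timer [ 0.444 -0.329  0.028]
outline [ 0.455 -0.203  0.   ]
slider [ 0.592 -0.298  0.1  ]
pointer [ 0.556 -0.291  0.045]
```

View pics/t1.png

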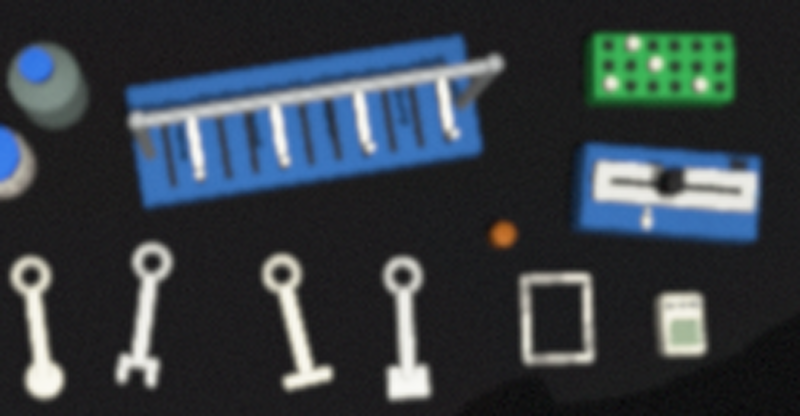

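The crop shows the hook tips at about (200,176), (284,164), (370,150) and (453,137). The slider is at (668,182), the pointer tip at (647,208), and the timer at (682,324) with its display up. Next I move to a viewing pose near the slider, going left and up first to stay clear of the instrument.

>>> servo_tool --moves '[0.39,-0.88,-0.33,0,85,0.39,-0.88,-0.33,0,85,0.39,-0.88,-0.33,0,85,0.39,-0.88,-0.33,0,85,0.39,-0.88,-0.33,0,85,0.39,-0.88,-0.33,0,85,0.39,-0.88,-0.33,0,85,0.39,-0.88,-0.33,0,85]'

```text
clock: 1.15
tool_pos: [0.2534, -0.3779, 0.3701]
ee_rot: [-3.073, -0.651, 0.0]
force: [-0.3, -0.4, 0.5]
width: 0.993
grasp_force: 0.0
```

>>> servo_tool --moves '[0.39,-0.88,-0.33,0,85,0.39,-0.88,-0.33,0,85,0.39,-0.88,-0.33,0,85,0.39,-0.88,-0.33,0,85,0.99,0.44,0,0,85,0.99,0.44,0,0,85,0.99,0.44,0,0,85,0.99,0.44,0,0,85]'

```text
clock: 2.15
tool_pos: [0.3625, -0.2825, 0.4028]
ee_rot: [-3.073, -0.651, 0.0]
force: [-0.4, 0.4, -0.0]
width: 0.994
grasp_force: 0.0
```

>>> servo_tool --moves '[0.99,0.44,0,0,85,0.99,0.44,0,0,85,0.99,0.44,0,0,85,0.99,0.44,0,0,85,0.99,0.44,0.5,0,85,0.99,0.44,0.5,0,85,0.99,0.44,0.5,0,85,0,0,0.5,0.027,85]'

```text
clock: 3.15
tool_pos: [0.5526, -0.2821, 0.3516]
ee_rot: [-3.117, -0.386, 0.0]
force: [0.0, 0.2, -1.2]
width: 0.994
grasp_force: 0.0
```

>>> servo_tool --moves '[0,0,0,0.027,85,0,0,0,0.027,85,0,0,0,0,85,0,0,0,0,85]'

```text
clock: 3.65
tool_pos: [0.5513, -0.2825, 0.3528]
ee_rot: [-3.139, 0.137, 0.0]
force: [0.2, 0.5, 0.5]
width: 0.999
grasp_force: 0.0
```

```bash
python3 - <<'E'
from h import *
s=sensors.read_state();print(s['clock'],s['tool_pos'],yaw(s),s['joint_pos'].round(2) if hasattr(s['joint_pos'],'round') else s['joint_pos'])
c=cam('wrist'); im=eyes.read_camera('wrist'); np.savez('w1.npz',im=im,K=c[0],A=c[1],e=c[2])
cv2.imwrite('pics/w1.png',cv2.resize(im[:,:,::-1],(800,600),interpolation=cv2.INTER_CUBIC))
E
```

```text
3.65 [ 0.55134627 -0.28251186  0.35282442] -4.985286772445787 [ 0.48  0.47 -0.14  1.55  0.07  1.12 -1.34]
```

View pics/w1.png

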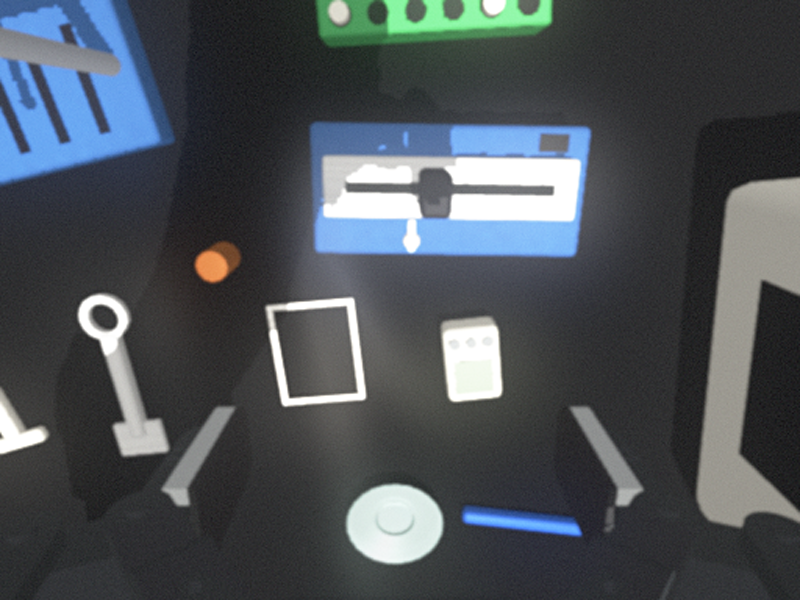

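The wrist view shows the slider grip at (435,196), the pointer at (411,222-250), the control box corners, the outline corners and the timer with its display up at (472,362).

```bash
python3 - <<'E'
from h import *
w=np.load('w1.npz'); W=(w['K'],w['A'],w['e']); T=cam('top'); f=.64
t=lambda u,v:(175+u/3.2,100+v/3.2)
w_=lambda u,v:(u*f,v*f)
print('air',tri((T,t(668,182)),(W,w_(435,196))))
print('ptr tri',tri((T,t(647,220)),(W,w_(411,240))))
print('timer tri',tri((T,t(682,324)),(W,w_(471,358))))
print('outline tri',tri((T,t(557,318)),(W,w_(317,351))))
print('scraper eye tri',tri((T,t(402,276)),(W,w_(104,318))))
print('scr head',tri((T,t(408,382)),(W,w_(141,436))))
for uv in [(310,123),(590,127),(578,255),(315,252)]: print('box',onz(W,w_(*uv),.045))
for uv in [(411,222),(411,248)]: print('ptr',onz(W,w_(*uv),.047))
for uv in [(346,187),(553,190)]: print('slot',onz(W,w_(*uv),.059))
for uv in [(435,196)]: print('air',onz(W,w_(*uv),.1))
for uv in [(275,308),(351,302),(359,396),(288,401)]: print('outl',onz(W,w_(*uv),0))
for uv in [(443,327),(497,324),(501,396),(449,401)]: print('timer',onz(W,w_(*uv),.028))
for uv in [(104,318),(141,436)]: print('scr',onz(W,w_(*uv),.006))
print('tips')
for uv in [(200,176),(284,164),(370,150),(453,137)]: print(onz(T,t(*uv),.230))
print('base corners')
for uv in [(127,88),(465,36),(482,155),(148,208)]: print(onz(T,t(*uv),.03))
E
```

```text
air [ 0.58956439 -0.30605108  0.07658663]
ptr tri [ 0.55492137 -0.28995686  0.04734349]
timer tri [ 0.44446363 -0.33254439  0.01454399]
outline tri [ 0.45500902 -0.20165499 -0.00204135]
scraper eye tri [ 0.50408003 -0.03240478  0.00778156]
scr head [ 0.38950164 -0.03497403  0.00511924]
box [ 0.63990232 -0.22855848  0.045     ]
box [ 0.62112035 -0.41494675  0.045     ]
box [ 0.53372027 -0.40839807  0.045     ]
box [ 0.55236071 -0.21977481  0.045     ]
ptr [ 0.5682931  -0.29037292  0.047     ]
ptr [ 0.54973151 -0.28885779  0.047     ]
slot [ 0.5974532  -0.24905355  0.059     ]
slot [ 0.58349564 -0.38661997  0.059     ]
air [ 0.59162508 -0.30574582  0.1       ]
outl [ 0.49840585 -0.17169985  0.        ]
outl [ 0.49814199 -0.23542204  0.        ]
outl [ 0.4108472 -0.2322818  0.       ]
outl [ 0.41137882 -0.16915212  0.        ]
timer [ 0.48018142 -0.30877712  0.028     ]
timer [ 0.47901714 -0.35122616  0.028     ]
timer [ 0.41540242 -0.3525515   0.028     ]
timer [ 0.41450435 -0.30962456  0.028     ]
scr [ 0.50393026 -0.03109509  0.006     ]
scr [ 0.39119492 -0.03472652  0.006     ]
tips
[0.58484885 0.17985146 0.23      ]
[0.59425108 0.10194502 0.23      ]
[0.60550718 0.02189014 0.23      ]
[ 0.61592681 -0.0556038   0.23      ]
base corners
[0.71208997 0.26045474 0.03      ]
[ 0.76106778 -0.10633205  0.03      ]
[ 0.63077155 -0.12027821  0.03      ]
[0.58166677 0.24056804 0.03      ]
```

```bash
python3 - <<'E'
from h import *
print(rel([.592,-.3055,.086]))
E
```

```text
(array([1.7 , 0.77, 8.51]), np.float64(-5.0))
```

>>> servo_tool --moves '[0.85,0.39,1,0,60,0.85,0.38,1,0.0022,60,0,0,1,0,60,0,0,1,0,60,0,0,1,0,60,0,0,1,0,60,0,0,1,0,60,0,0,1,0,60]'

```text
clock: 4.7
tool_pos: [0.5918, -0.3058, 0.1521]
ee_rot: [-3.137, 0.161, -0.0]
force: [-0.1, 0.0, -0.4]
width: 0.704
grasp_force: 0.0
```

>>> servo_tool --moves '[0,0,0.5,0,40,0,0,0,0,10,0,0,0,0,10,0,0,0,0,10,0,0,0,0,10]' --force 30

```text
clock: 5.32
tool_pos: [0.5918, -0.3057, 0.1406]
ee_rot: [3.137, -0.165, -0.0]
force: [0.7, -1.2, -9.6]
width: 0.231
grasp_force: 32.3
```

>>> servo_tool --moves '[0,0.6,0,0,10,0,0.6,0,0,10,0,0.6,0,0,10,0,0.6,0,0,10,0,0.5,0,0,10,0,0.1,0,0,10,0,0,0,0,10]'

```text
clock: 6.2
tool_pos: [0.5845, -0.3784, 0.1407]
ee_rot: [-3.134, 0.163, 0.001]
force: [-2.3, 14.9, 4.6]
width: 0.232
grasp_force: 34.4
```

>>> servo_tool --moves '[0,-0.02,0,0,50,0,0,0,0,50,0,0,-0.5,0,50,0,0,-1,0,50,0,0,-1,0,50,0,0,-1,0,50,0,0,-1,0,50,-0.16,-0.99,-1,0,50]'

```text
clock: 7.2
tool_pos: [0.5821, -0.3564, 0.2796]
ee_rot: [3.136, -0.169, 0.001]
force: [-0.1, 0.5, -0.1]
width: 0.586
grasp_force: 0.0
```

>>> servo_tool --moves '[-0.16,-0.99,-1,0,50,-0.16,-0.99,-1,0,50,-0.16,-0.99,-1,0,50,-0.16,-0.99,-1,0,50,-0.16,-0.99,-1,0,50,-0.16,-0.99,-0.9,0,50,-0.16,-0.99,0,0,50,-0.16,-0.99,0,0,50]'

```text
clock: 8.2
tool_pos: [0.5714, -0.1538, 0.4268]
ee_rot: [3.137, -0.165, 0.003]
force: [0.1, -0.4, 0.9]
width: 0.585
grasp_force: 0.0
```

>>> servo_tool --moves '[-0.16,-0.99,0,0,50,-0.16,-0.99,0,0,50,-0.16,-0.99,0,0,50,-0.16,-0.99,0,0,50,-0.16,-0.99,0,0,50,-0.16,-0.99,0,0,50,-0.16,-0.99,0,0,50,-0.16,-0.99,0,0,50]'

```text
clock: 9.2
tool_pos: [0.5604, 0.0464, 0.4266]
ee_rot: [3.137, -0.165, 0.002]
force: [-0.2, -0.2, -0.2]
width: 0.585
grasp_force: 0.0
```

>>> servo_tool --moves '[-0.16,-0.99,0,0,50,-0.16,-0.99,0,0,50,-0.16,-0.99,0,0,50,-0.16,-0.99,0,0,50,-0.16,-0.99,0,-0.019,50,0,0,0,0,50,0,0,0,0,50]'

```text
clock: 10.07
tool_pos: [0.5538, 0.1702, 0.426]
ee_rot: [3.141, 0.02, 0.001]
force: [0.8, -0.4, -0.3]
width: 0.586
grasp_force: 0.0
```

```bash
python3 - <<'E'
from h import *
s=sensors.read_state();print(s['clock'],s['tool_pos'],yaw(s),np.round(s['joint_pos'],2))
c=cam('wrist'); im=eyes.read_camera('wrist'); np.savez('w2.npz',im=im,K=c[0],A=c[1],e=c[2])
cv2.imwrite('pics/w2.png',cv2.resize(im[:,:,::-1],(800,600),interpolation=cv2.INTER_CUBIC))
E
```

```text
10.075 [0.55375201 0.17024067 0.42599371] 0.7183997291694293 [-0.15  0.36 -0.34  1.55  0.12  1.26 -2.07]
```

View pics/w2.png

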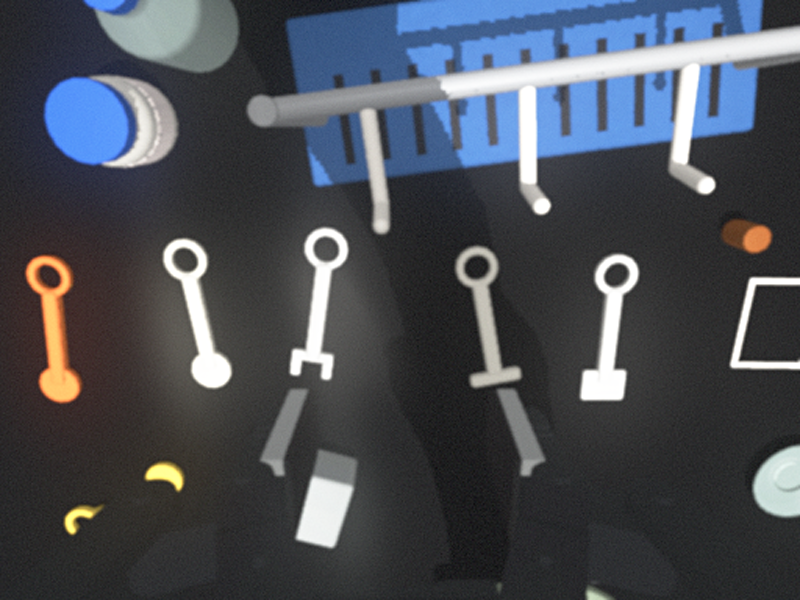

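The wrist view shows the eyes at (185,260) paddle, (326,250) key, (477,267) spreader and (617,274) scraper. The hook bends are near (380,205), (528,185) and (678,165), with tips at (381,228), (541,206) and (706,186).

```bash
python3 - <<'E'
from h import *
w=np.load('w2.npz'); W=(w['K'],w['A'],w['e']); T=cam('top'); f=.64
t=lambda u,v:(175+u/3.2,100+v/3.2)
w_=lambda u,v:(u*f,v*f)
for n,e,h,te,th in [('paddle',(185,260),(211,370),(31,275),(45,380)),('key',(326,250),(313,352),(152,262),(140,360)),('spr',(477,267),(495,376),(282,273),(308,379)),('scr',(617,274),(604,384),(402,276),(408,382))]:
    E=onz(W,w_(*e),.006);H=onz(W,w_(*h),.006);d=E-H;y=np.arctan2(d[1],d[0])
    u=np.array([np.cos(y),np.sin(y),0])
    Et=onz(T,t(*te),.006);Ht=onz(T,t(*th),.006);dt=Et-Ht
    print(n,'eye',E[:2].round(4),Et[:2].round(4),'triz',tri((W,w_(*e)),(T,t(*te)))[2].round(4),'yaw',np.degrees(y).round(1),np.degrees(np.arctan2(dt[1],dt[0])).round(1),'orig',(E-.06*u)[:2].round(4),np.linalg.norm(d).round(3))
for b,tp,tt in [((380,205),(381,228),(200,176)),((528,185),(541,206),(284,164)),((678,165),(706,186),(370,150))]:
    print('bend',onz(W,w_(*b),.2).round(4),'tip',onz(W,w_(*tp),.23).round(4),'tri',tri((W,w_(*tp)),(T,t(*tt))).round(4))
E
```

```text
paddle eye [0.5139 0.3729] [0.5146 0.3703] triz 0.011 yaw 6.6 6.6 orig [0.4543 0.366 ] 0.114
key eye [0.5251 0.2404] [0.5256 0.2389] triz 0.0086 yaw -8.9 -8.2 orig [0.4659 0.2497] 0.105
spr eye [0.5106 0.0988] [0.5102 0.0979] triz 0.0042 yaw 12.3 12.2 orig [0.452 0.086] 0.116
scr eye [ 0.5055 -0.034 ] [ 0.5038 -0.0328] triz 0.0048 yaw 1.4 1.4 orig [ 0.4455 -0.0355] 0.115
bend [0.5944 0.1827 0.2   ] tip [0.5871 0.181  0.23  ] tri [0.5859 0.1806 0.2233]
bend [0.6062 0.1024 0.2   ] tip [0.5991 0.1021 0.23  ] tri [0.5968 0.1004 0.2192]
bend [0.6177 0.0229 0.2   ] tip [0.6098 0.0225 0.23  ] tri [0.6079 0.0205 0.2245]
```

```bash
cat >> h.py <<'E'
def plan(start,yaw0,*wps):
    """start TCP xyz, yaw deg; wps (x,y,z,yaw): prints turn units then shift units in axes after turn"""
    p=np.array(start,float);y=yaw0
    for w in wps:
        t=-(w[3]-y)/360; y=w[3]; a=np.radians(y)
        d=(np.array(w[:3])-p)/.025; p=np.array(w[:3],float)
        ux=np.array([np.cos(a),np.sin(a),0]);uy=np.array([np.sin(a),-np.cos(a),0])
        print('turn',round(t,4),'shift',(d@ux).round(2),(d@uy).round(2),round(-d[2],2))
E
python3 - <<'E'
from h import *
s=sensors.read_state()
# key: grasp, lift, over hook2, down ; eye target (.601,.102)
def hang(o,yg,eye,yh=7.5):
    a=np.radians(yh); g=np.array(eye)-.06*np.array([np.cos(a),np.sin(a)])
    return (o[0],o[1],.12,yg),(o[0],o[1],.077,yg),(o[0],o[1],.335,yg),(g[0],g[1],.335,yh),(g[0],g[1],.287,yh)
plan(s['tool_pos'],yaw(s),*hang((.466,.2486),-8.5,(.601,.102)))
E
```

```text
turn 0.0256 shift -3.94 -2.59 12.24
turn -0.0 shift 0.0 0.0 1.72
turn -0.0 shift 0.0 0.0 -10.32
turn -0.0444 shift 2.19 6.52 -0.0
turn -0.0 shift 0.0 0.0 1.92
```

>>> servo_tool --moves '[0,0,0,0.0256,45,-0.5,-0.32,1,0,45,-0.5,-0.32,1,0,45,-0.5,-0.32,1,0,45,-0.5,-0.32,1,0,45,-0.5,-0.32,1,0,45,-0.5,-0.32,1,0,45,-0.5,-0.32,1,0,45]'

```text
clock: 11.12
tool_pos: [0.4754, 0.2385, 0.25]
ee_rot: [-3.133, 0.233, -0.001]
force: [0.3, 1.0, -0.8]
width: 0.526
grasp_force: 0.0
```

>>> servo_tool --moves '[-0.44,-0.35,1,0,45,0,0,1,0,45,0,0,1,0,45,0,0,1,0,45,0,0,0.24,0,45,0,0,0,0,45]'

```text
clock: 11.88
tool_pos: [0.4659, 0.2492, 0.1448]
ee_rot: [3.133, -0.231, 0.0]
force: [-0.3, -0.6, 0.1]
width: 0.525
grasp_force: 0.0
```

```bash
python3 - <<'E'
from h import *
s=sensors.read_state();print(s['tool_pos'],yaw(s))
c=cam('wrist'); im=eyes.read_camera('wrist')
cv2.imwrite('pics/w3.png',cv2.resize(im[:,:,::-1],(640,480),interpolation=cv2.INTER_CUBIC))
E
```

```text
[0.46592026 0.24918515 0.14479318] -8.437659128505183
```

View pics/w3.png

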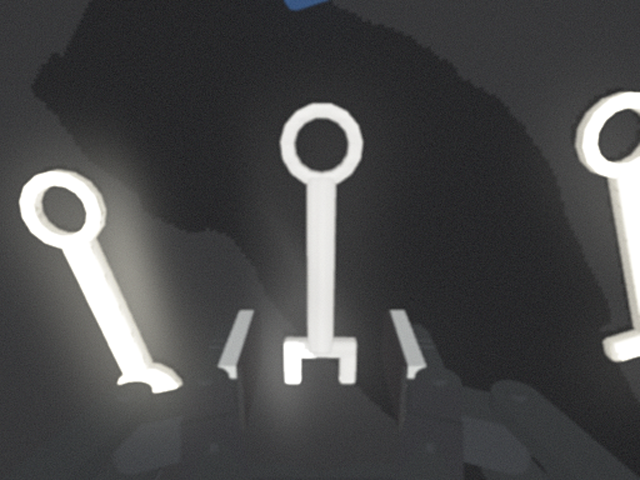

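The key is centred between the fingers and the handle is aligned. I descend, close and lift.

>>> servo_tool --moves '[0,0,1,0,45,0,0,1,0,45,0,0,0.7,0,45,0,0,0,0,5,0,0,0,0,5,0,0,0,0,5,0,0,0,0,5]' --force 60

```text
clock: 12.8
tool_pos: [0.4661, 0.2496, 0.0778]
ee_rot: [-3.132, 0.23, -0.002]
force: [-1.2, -0.4, 8.4]
width: 0.145
grasp_force: 59.6
```

>>> servo_tool --moves '[0,0,-0.4,0,5,0,0,-1,0,5,0,0,-1,0,5,0,0,-1,0,5,0,0,0,0,5]'

```text
clock: 13.42
tool_pos: [0.4664, 0.2497, 0.1642]
ee_rot: [-3.131, 0.23, -0.004]
force: [0.1, -0.4, -0.7]
width: 0.135
grasp_force: 58.7
```

```bash
python3 - <<'E'
from h import *
s=sensors.read_state();print(s['clock'],s['tool_pos'],yaw(s))
c=cam('wrist'); im=eyes.read_camera('wrist'); np.savez('w4.npz',im=im,K=c[0],A=c[1],e=c[2])
crop(im,150,40,360,310,2,'pics/w4.png')
E
```

```text
13.425 [0.46640603 0.24974842 0.16415148] -8.409637180327744
```

View pics/w4.png

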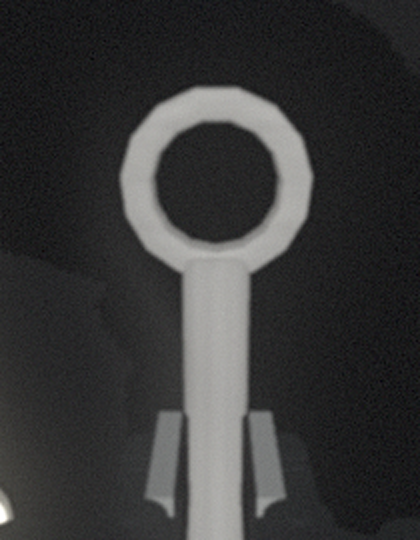

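```bash
cat >> h.py <<'E'
def hang(o,yg,eye,yh=7.5,L=.06):
    a=np.radians(yh); g=np.array(eye)-L*np.array([np.cos(a),np.sin(a)])
    return (o[0],o[1],.12,yg),(o[0],o[1],.077,yg),(o[0],o[1],.335,yg),(g[0],g[1],.335,yh),(g[0],g[1],.287,yh)
E
python3 - <<'E'
from h import *
w=np.load('w4.npz'); W=(w['K'],w['A'],w['e']); s=sensors.read_state(); y=np.radians(yaw(s)); u=np.array([np.cos(y),np.sin(y),0])
print('expected eye px',proj(W,s['tool_pos']+.06*u-[0,0,.071]), 'if 5mm lower',proj(W,s['tool_pos']+.06*u-[0,0,.076]))
plan(s['tool_pos'],yaw(s),*hang((.4664,.2497),-8.4,(.601,.102))[2:])
E
```

```text
expected eye px [258.62839144 137.35106218] if 5mm lower [258.60726707 135.54826398]
turn -0.0 shift 0.01 -0.01 -6.88
turn -0.0442 shift 2.17 6.56 -0.0
turn -0.0 shift 0.0 0.0 1.92
```

>>> servo_tool --moves '[0,0,-1,0,5,0,0,-1,0,5,0,0,-1,0,5,0,0,-1,0,5,0,0,-1,0,5,0,0,-1,0,5,0,0,-0.88,-0.022,5,0,0,0,-0.0222,5]'

```text
clock: 14.48
tool_pos: [0.4659, 0.2496, 0.3349]
ee_rot: [-3.134, -0.213, -0.002]
force: [0.6, -0.7, -1.0]
width: 0.139
grasp_force: 58.7
```

>>> servo_tool --moves '[0.26,0.82,0,0,5,0.26,0.82,0,0,5,0.26,0.82,0,0,5,0.26,0.82,0,0,5,0.26,0.82,0,0,5,0.26,0.82,0,0,5,0.26,0.82,0,0,5,0.23,0.82,0,0,5]'

```text
clock: 15.48
tool_pos: [0.538, 0.0928, 0.3332]
ee_rot: [3.135, 0.206, -0.002]
force: [0.1, -0.3, -0.7]
width: 0.14
grasp_force: 58.7
```

>>> servo_tool --moves '[0,0,0,0,5,0,0,0,0,5]'

```text
clock: 15.72
tool_pos: [0.5376, 0.0941, 0.3335]
ee_rot: [-3.135, -0.207, 0.001]
force: [0.6, 0.7, -0.3]
width: 0.133
grasp_force: 62.7
```

```bash
python3 - <<'E'
from h import *
s=sensors.read_state();print(s['clock'],s['tool_pos'],yaw(s),s['width'],np.round(s['joint_pos'],2))
c=cam('wrist'); im=eyes.read_camera('wrist'); np.savez('w5.npz',im=im,K=c[0],A=c[1],e=c[2])
crop(im,120,0,400,250,2,'pics/w5.png')
y=np.radians(yaw(s)); u=np.array([np.cos(y),np.sin(y),0])
f=lambda p:((proj(c,p)-[120,0])*2).round()
print('eye',f(s['tool_pos']+.063*u-[0,0,.071]),'tip',f([.597,.102,.228]),'bend',f([.605,.102,.2]))
plan(s['tool_pos'],yaw(s),*hang((0,0),0,(.601,.102),L=.063)[3:])
E
```

```text
15.725 [0.53758494 0.09411426 0.33351384] 7.546321661272124 0.13340559182288975 [-0.14  0.37 -0.19  1.77  0.08  1.01 -1.8 ]
eye [274. 258.] tip [274. 252.] bend [278. 212.]
turn 0.0001 shift 0.04 0.02 -0.06
turn -0.0 shift 0.0 0.0 1.92
```

View pics/w5.png

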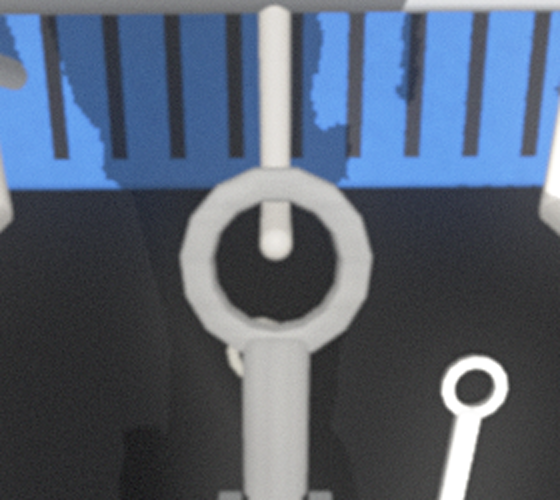

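The hook tip (275,240) shows through the ring (centre (277,262)). I nudge forward 3 mm and lower.

>>> servo_tool --moves '[0.13,0,0,0,5,0,0,0.5,0,5,0,0,0.5,0,5,0,0,0.5,0,5,0,0,0.35,0,5,0,0,0,0,5]'

```text
clock: 16.52
tool_pos: [0.5409, 0.0939, 0.2869]
ee_rot: [3.135, 0.206, -0.002]
force: [0.8, 0.3, -0.5]
width: 0.137
grasp_force: 62.5
```

>>> servo_tool --moves '[0,0,0,0,45,0,0,0,0,45,0,0,0,0,45,0,0,0,0,45,-0.5,0,-0.5,0,45,-1,0,-1,0,45,-1,0,-1,0,45,0,0,-0.5,0,45]'

```text
clock: 17.52
tool_pos: [0.4777, 0.0855, 0.3649]
ee_rot: [3.135, 0.206, 0.003]
force: [0.1, 0.1, 0.3]
width: 0.53
grasp_force: 0.0
```

```bash
python3 - <<'E'
from h import *
s=sensors.read_state();print(s['clock'],s['tool_pos'],yaw(s))
im=eyes.read_camera('wrist'); c=cam('wrist'); np.savez('w6.npz',im=im,K=c[0],A=c[1],e=c[2])
im2=eyes.read_camera('side')
a=cv2.resize(im,(400,300)); b=cv2.resize(im2[130:300,230:400],(300,300),interpolation=cv2.INTER_CUBIC)
cv2.imwrite('pics/w6.png',np.hstack([a,b])[:,:,::-1])
y=4.7
plan(s['tool_pos'],yaw(s),*hang((.4515,.0857),12.2,(.614,.022),L=.063))
E
```

```text
17.525 [0.47773616 0.08554383 0.36485187] 7.5264396127700435
turn -0.013 shift -1.02 -0.23 9.79
turn -0.0 shift 0.0 0.0 1.72
turn -0.0 shift 0.0 0.0 -10.32
turn 0.0131 shift 3.59 3.37 -0.0
turn -0.0 shift 0.0 0.0 1.92
```

View pics/w6.png

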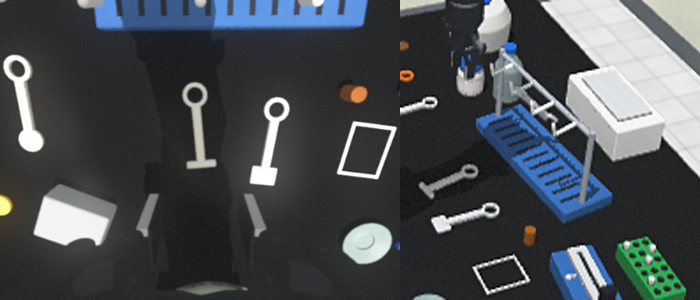

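```bash
python3 - <<'E'
from h import *
c=cam('side'); print([proj(c,p).round() for p in ([.605,.102,.2],[.605,.102,.07],[.594,.182,.2],[.617,.023,.2])])
im2=eyes.read_camera('side'); crop(im2,260,130,370,240,5,'pics/s1.png')
E
```

```text
[array([294., 182.]), array([292., 209.]), array([283., 172.]), array([306., 194.])]
```

View pics/s1.png

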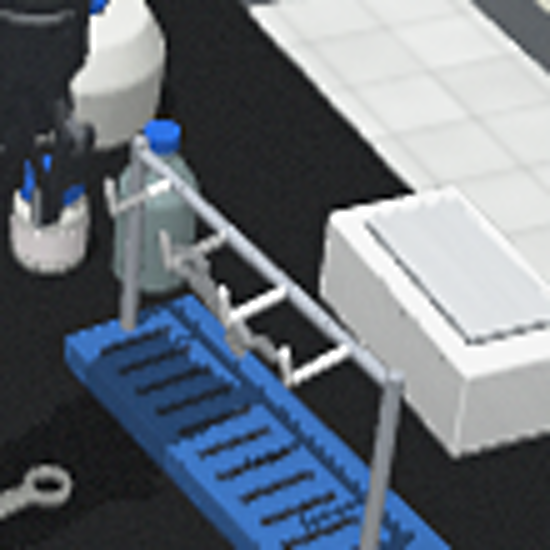

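The side view shows the key on hook2 but at an angle, so it may still be swinging. I'll start on the spreader and recheck the key from pixels.

>>> servo_tool --moves '[0,0,0,-0.013,45,-0.17,-0.04,1,0,45,-0.17,-0.04,1,0,45,-0.17,-0.04,1,0,45,-0.17,-0.04,1,0,45,-0.17,-0.04,1,0,45,-0.17,-0.03,1,0,45,0,0,1,0,45]'

```text
clock: 18.68
tool_pos: [0.4526, 0.086, 0.186]
ee_rot: [-3.124, -0.334, 0.002]
force: [0.1, 0.8, 0.0]
width: 0.527
grasp_force: 0.0
```

>>> servo_tool --moves '[0,0,1,0,45,0,0,1,0,45,0,0,0.79,0,45,0,0,0,0,45]'

```text
clock: 19.18
tool_pos: [0.4522, 0.0859, 0.1163]
ee_rot: [3.123, 0.334, -0.006]
force: [0.5, 0.4, -0.4]
width: 0.523
grasp_force: 0.0
```

```bash
cat >> h.py <<'E'
def asc(im,x0,y0,x1,y1):
    g=cv2.cvtColor(im[y0:y1,x0:x1],cv2.COLOR_RGB2HSV).astype(int); 
    for r in range(y1-y0): print(f'{y0+r:3d} '+''.join(('#' if g[r,k,2]>185 else '+' if g[r,k,2]>110 else '-' if g[r,k,2]>70 else '.') if g[r,k,1]<90 else ' ' for k in range(x1-x0)))
E
python3 - <<'E'
from h import *
s=sensors.read_state();print(s['clock'],s['tool_pos'],yaw(s))
y=np.radians(12.2)
print(rel([.4518,.0857,.023]))
im=eyes.read_camera('side'); np.save('s2.npy',im); asc(im,275,158,340,232)
c=cam('wrist'); im=eyes.read_camera('wrist'); np.savez('w7.npz',im=im,K=c[0],A=c[1],e=c[2])
# handle centre columns at some rows
for r in (120,150,180,210):
    g=im[r].astype(int).sum(1)
    k=np.where(g[180:340]>330)[0]+180; print(r,k.min() if len(k) else None,k.max() if len(k) else None, k.mean() if len(k) else None)
E
```

```text
19.175 [0.45217835 0.08591209 0.11627032] 12.219020533445946
(array([-0.  ,  0.  ,  1.57]), np.float64(12.2))
158 ....-++++--+##+      .....................................-######
159 ....----...++++      ......................................-#####
160 ...-.......++##+    -.......................................+####
161 ...-.......-++##+++++........................................+###
162 ...........++++##+++++........................................###
163 ..-.......-++-++###+++-.......................................-+#
164 ..-......-+++++++###+++........................................-#
165 .+....+-.+++++++++###+++........................................-
166 - ....##.+++++++######++.........................................
167 - ....##.+++++#####+#+#+-........................................
168   ....#+-+++#####+++++##+........................................
169  +....+#-+#####+++++++###-......................................+
170 ++-...-#+####++++++++++###-................................-+####
171 ++-...-#+##++-++++++++-+###+...........................+#########
172 #+-...
[... 3574 characters left out ...]
.......                 .                        -+++..
224 ..................             .                           ++++..
225 ...................          .              ..             +++-..
226 ....................                      ..               +++-..
227 ....................                   ..                  +++-..
228 .....................               ...                    +++  .
229 ......................            ..              ..      ++++   
230 .......................                        ..         ++++   
231 ........................                     ..           ++++   
120 217 292 253.68965517241378
150 227 283 255.0
180 242 268 255.0
210 242 268 255.0
```

The key hangs on hook2, still swinging. The spreader is centred, so I grasp it.

>>> servo_tool --moves '[0,0,1,0,45,0,0,0.56,0,45,0,0,0,0,5,0,0,0,0,5,0,0,0,0,5,0,0,0,0,5,0,0,-0.3,0,5,0,0,-1,0,5]' --force 60

```text
clock: 20.27
tool_pos: [0.4526, 0.086, 0.1116]
ee_rot: [3.124, 0.334, -0.002]
force: [1.0, -0.2, -0.4]
width: 0.132
grasp_force: 58.7
```

>>> servo_tool --moves '[0,0,-1,0,5,0,0,-1,0,5,0,0,-1,0,5,0,0,-1,0,5,0,0,-1,0,5,0,0,-1,0,5,0,0,-1,0,5,0,0,-1,0,5]'

```text
clock: 21.28
tool_pos: [0.4527, 0.0859, 0.3129]
ee_rot: [-3.124, -0.334, -0.001]
force: [0.9, -0.6, -0.5]
width: 0.135
grasp_force: 58.7
```

>>> servo_tool --moves '[0,0,-1,0.0131,5,0,0,0,0,5]'

```text
clock: 21.52
tool_pos: [0.4533, 0.0861, 0.3383]
ee_rot: [-3.134, -0.204, -0.005]
force: [-0.3, -0.6, -1.6]
width: 0.13
grasp_force: 58.7
```

```bash
cat >> h.py <<'E'
def eyefit(s,c,im):
    """ring hole centre in wrist image (dark hole inside bright ring)"""
    g=cv2.GaussianBlur(cv2.cvtColor(im,cv2.COLOR_RGB2GRAY),(3,3),0)
    y=np.radians(yaw(s)); u=np.array([np.cos(y),np.sin(y),0]); p=proj(c,s['tool_pos']+.06*u-[0,0,.071])
    out=[]
    for th in (70,85,100,115,130):
        cs,h=cv2.findContours((g>th).astype(np.uint8),cv2.RETR_CCOMP,cv2.CHAIN_APPROX_NONE)
        for k,q in zip(cs,h[0]):
            if q[3]>=0 and cv2.contourArea(k)>1200:
                x,d=cv2.minEnclosingCircle(k); out.append((th,np.round(x,1),round(d,1)))
    print('expected',p.round(1),'found',out)
E
python3 - <<'E'
from h import *
s=sensors.read_state();print(s['clock'],s['tool_pos'],yaw(s),s['width'])
c=cam('wrist'); im=eyes.read_camera('wrist'); np.savez('w8.npz',im=im,K=c[0],A=c[1],e=c[2])
eyefit(s,c,im)
plan(s['tool_pos'],yaw(s),*hang((0,0),0,(.616,.022),L=.063)[3:])
w=np.load('w4.npz'); g=w['im']; print('key ref'); s0={'tool_pos':np.array([.4664,.24975,.16415]),'ee_rot':R.from_euler('z',-8.41,degrees=True).__mul__(R.from_rotvec([np.pi,0,0])).as_rotvec()}
eyefit(s0,(w['K'],w['A'],w['e']),g)
E
```

```text
21.525 [0.45330358 0.08607508 0.33834825] 7.435621448406073 0.12959375819813457
expected [257.1 137.1] found [(70, array([257.4, 135.7]), 30.4), (85, array([257.5, 135.9]), 30.9), (100, array([257.5, 135.8]), 31.2), (115, array([257.4, 136.1]), 31.7), (130, array([257.3, 136.4]), 32.1)]
turn -0.0002 shift 3.6 3.39 0.13
turn -0.0 shift 0.0 0.0 1.92
key ref
expected [257.9 137. ] found [(70, array([257.6, 130.5]), 31.2), (85, array([257.5, 130.5]), 31.6), (100, array([257.7, 130.5]), 32.1), (115, array([257.6, 130.5]), 32.6), (130, array([257.8, 130.7]), 33.2)]
```

>>> servo_tool --moves '[0.72,0.68,0,0,5,0.72,0.68,0,0,5,0.72,0.68,0,0,5,0.72,0.68,0,0,5,0.72,0.68,0.13,0,5,0,0,0,0,5,0,0,0,0,5]'

```text
clock: 22.45
tool_pos: [0.5527, 0.0138, 0.3326]
ee_rot: [-3.135, -0.206, 0.002]
force: [0.6, 0.3, -0.1]
width: 0.136
grasp_force: 58.7
```

```bash
python3 - <<'E'
from h import *
s=sensors.read_state();print(s['clock'],s['tool_pos'],yaw(s),s['width'])
c=cam('wrist'); im=eyes.read_camera('wrist'); np.savez('w9.npz',im=im,K=c[0],A=c[1],e=c[2])
y=np.radians(yaw(s)); u=np.array([np.cos(y),np.sin(y),0])
print('eye',proj(c,s['tool_pos']+.0605*u-[0,0,.071]),'tip exp',proj(c,[.611,.022,.228]))
a=im[60:190,190:330]; b=np.load('w5.npz')['im'][60:190,190:330]
cv2.imwrite('pics/w9.png',cv2.resize(np.hstack([b,a]),None,fx=2.8,fy=2.8,interpolation=cv2.INTER_CUBIC)[:,:,::-1])
for x in range(80,170,3): print(x,''.join('#' if v>200 else '+' if v>140 else '-' if v>90 else '.' for v in im[x,210:310].mean(1)))
E
```

```text
22.45 [0.55272857 0.01381273 0.33263674] 7.534514337767708 0.13620056120362725
eye [257.08967369 135.17407803] tip exp [256.1739427  128.31037824]
80 ---.........---------------------....++###########+++--------.........--------------+++++++--------+
83 ----.......-----------------------.--++###########+++-------------------------------++++++++++++++++
86 -------------------------------------++###########++-------------------------------+++++++++++++++++
89 -------------------------------------++++#########+++------------------------------+++++++++++++++++
92 --------------------------------++++++####################++++++-------------+++++++++++++++++++++++
95 --------------------------+++++##################################+++++-+++++++++++++++++++++++++++++
98 ..................--+++++##############################################+++++--......................
101 ................-++####################+####+#########+#####################+++-....................
104 .............--++#################+++#++++++++++++++++++++++###################++-..................
107 ...........
[... 1489 characters left out ...]
............................................--++++#######++#+++-......
152 ...-++++++++#++##+++++-.................................................--++++#######+#+##++-.......
155 ....-+++++++#+######++++-.............................................--++++#####+######+++-........
158 ......-++++++++######+++++--.......................................--+++++#########+##+++-..........
161 ........-++++++++######+++++++---..............................--+++++++##########+#+++-............
164 ..........-+++++++#+########+++++++----.................----++++++++###########++#+++-..............
167 ...........--++++++#+###########+++++++++++++++++++++++++++++++################+#++-................
```

>>> servo_tool --moves '[0.08,-0.03,0,0,5,0,0,0.5,0,5,0,0,0.5,0,5,0,0,0.5,0,5,0,0,0.33,0,5,0,0,0,0,5]'

```text
clock: 23.25
tool_pos: [0.555, 0.0144, 0.2867]
ee_rot: [-3.135, -0.205, 0.002]
force: [-0.1, 0.3, -0.9]
width: 0.133
grasp_force: 58.7
```

>>> servo_tool --moves '[0,0,0,0,45,0,0,0,0,45,0,0,0,0,45,0,0,0,0,45,-0.5,0,-0.5,0,45,-1,0,-1,0,45,-1,0,-1,0,45,-1,0,-0.5,0,45]'

```text
clock: 24.25
tool_pos: [0.4672, 0.0029, 0.3643]
ee_rot: [3.135, 0.205, 0.003]
force: [-1.0, -0.2, 0.4]
width: 0.531
grasp_force: 0.0
```

```bash
python3 - <<'E'
from h import *
s=sensors.read_state();print(s['clock'],s['tool_pos'],yaw(s))
im=eyes.read_camera('side'); a=im[150:235,265:355]
cv2.imwrite('pics/s3.png',cv2.resize(a,None,fx=5,fy=5,interpolation=cv2.INTER_CUBIC)[:,:,::-1])
plan(s['tool_pos'],yaw(s),*hang((.4450,-.0350),1.4,(.624,-.056),L=.0605))
E
```

```text
24.25 [0.46720486 0.00289641 0.36431638] 7.477874315876452
turn 0.0169 shift -0.92 1.49 9.77
turn -0.0 shift 0.0 0.0 1.72
turn -0.0 shift 0.0 0.0 -10.32
turn -0.0169 shift 4.57 1.77 -0.0
turn -0.0 shift 0.0 0.0 1.92
```

View pics/s3.png

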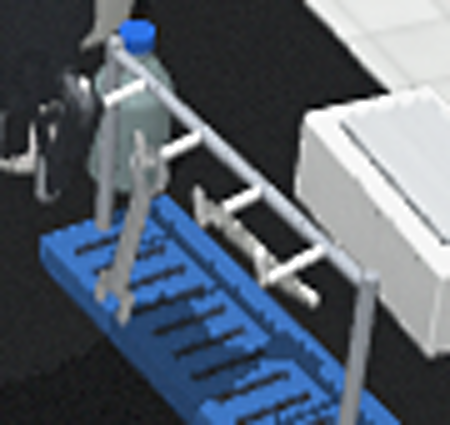

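The key hangs on hook2, and the spreader is on hook1, still swinging. Next is the scraper.

>>> servo_tool --moves '[0,0,0,0.0169,45,-0.15,0.25,1,0,45,-0.15,0.25,1,0,45,-0.15,0.25,1,0,45,-0.15,0.25,1,0,45,-0.15,0.25,1,0,45,-0.17,0.24,1,0,45,0,0,1,0,45]'

```text
clock: 25.3
tool_pos: [0.4459, -0.0353, 0.1874]
ee_rot: [3.141, 0.037, 0.001]
force: [0.2, 0.1, 1.0]
width: 0.523
grasp_force: 0.0
```

>>> servo_tool --moves '[0,0,1,0,45,0,0,1,0,45,0,0,0.77,0,45,0,0,0,0,45]'

```text
clock: 25.8
tool_pos: [0.4457, -0.0347, 0.1179]
ee_rot: [3.141, 0.038, -0.003]
force: [-0.1, -0.3, 0.1]
width: 0.53
grasp_force: 0.0
```

```bash
python3 - <<'E'
from h import *
s=sensors.read_state();print(s['clock'],s['tool_pos'],yaw(s))
print(rel([.4447,-.0349,.023]))
c=cam('wrist'); im=eyes.read_camera('wrist')
for r in (120,150,180,210):
    g=im[r].astype(int).sum(1)
    k=np.where(g[180:340]>330)[0]+180; print(r,k.min() if len(k) else None,k.max() if len(k) else None, k.mean() if len(k) else None)
E
```

```text
25.8 [ 0.44573435 -0.03473567  0.11791508] 1.4032833014518065
(array([-0.04,  0.01,  1.64]), np.float64(1.4))
120 217 292 253.68965517241378
150 227 282 254.5
180 242 268 255.0
210 225 268 246.5
```

>>> servo_tool --moves '[-0.03,-0.03,1,0,45,0,0,0.62,0,45,0,0,0,0,5,0,0,0,0,5,0,0,0,0,5,0,0,0,0,5,0,0,-0.3,0,5,0,0,-1,0,5]' --force 60

```text
clock: 26.85
tool_pos: [0.4453, -0.034, 0.1104]
ee_rot: [3.141, 0.039, -0.002]
force: [0.2, 0.1, -0.5]
width: 0.14
grasp_force: 58.7
```

>>> servo_tool --moves '[0,0,-1,0,5,0,0,-1,0,5,0,0,-1,0,5,0,0,-1,0,5,0,0,-1,0,5,0,0,-1,0,5,0,0,-1,0,5,0,0,-1,0,5]'

```text
clock: 27.85
tool_pos: [0.4453, -0.034, 0.3117]
ee_rot: [3.141, 0.038, 0.001]
force: [-0.2, -0.2, -1.0]
width: 0.138
grasp_force: 58.7
```

>>> servo_tool --moves '[0,0,-1,-0.0169,5,0,0,0,0,5]'

```text
clock: 28.1
tool_pos: [0.4459, -0.0341, 0.3371]
ee_rot: [3.135, 0.206, 0.005]
force: [-0.2, -0.4, -1.1]
width: 0.138
grasp_force: 58.7
```

```bash
python3 - <<'E'
from h import *
s=sensors.read_state();print(s['clock'],s['tool_pos'],yaw(s),s['width'])
c=cam('wrist'); im=eyes.read_camera('wrist')
eyefit(s,c,im)
plan(s['tool_pos'],yaw(s),*hang((0,0),0,(.624,-.056),L=.0605)[3:])
E
```

```text
28.1 [ 0.44587762 -0.03407245  0.33709834] 7.527267894714852 0.13806777930202657
expected [256.9 137.1] found [(70, array([257., 135.]), 29.5), (85, array([395.5, 162.5]), 41.8), (85, array([257.1, 134.9]), 30.2), (100, array([395. , 162.5]), 42.2), (100, array([257.3, 135.1]), 30.7), (115, array([395., 162.]), 42.5), (115, array([257.4, 135.3]), 30.9), (130, array([395. , 162.5]), 42.9), (130, array([257.2, 135.3]), 31.4)]
turn 0.0001 shift 4.53 1.8 0.08
turn -0.0 shift 0.0 0.0 1.92
```

>>> servo_tool --moves '[0.9,0.36,0,0,5,0.9,0.36,0,0,5,0.9,0.36,0,0,5,0.9,0.36,0,0,5,0.9,0.36,0.08,0,5,0,0,0,0,5,0,0,0,0,5]'

```text
clock: 29.02
tool_pos: [0.5623, -0.0638, 0.3326]
ee_rot: [-3.135, -0.204, 0.002]
force: [0.1, -0.5, 0.0]
width: 0.139
grasp_force: 58.7
```

```bash
cat >> h.py <<'E'
def attip(tip,L):
    s=sensors.read_state();print(s['clock'],s['tool_pos'],yaw(s),s['width'],np.round(s['joint_pos'],2))
    c=cam('wrist'); im=eyes.read_camera('wrist')
    y=np.radians(yaw(s)); u=np.array([np.cos(y),np.sin(y),0])
    print('eye',proj(c,s['tool_pos']+L*u-[0,0,.071]),'tip exp',proj(c,tip))
    for x in range(80,172,4): print(x,''.join('#' if v>200 else '+' if v>140 else '-' if v>90 else '.' for v in im[x,210:310].mean(1)))
E
python3 -c "
from h import *
attip([.622,-.057,.228],.061)"
```

```text
29.025 [ 0.56232101 -0.06381771  0.33260905] 7.449770505891594 0.13903107063889206 [ 0.11  0.4  -0.14  1.72  0.06  1.03 -1.49]
eye [257.08829577 133.93708767] tip exp [259.05601529 125.8606005 ]
80 ---------------........-----------------+#############++------------------.......--+++++++++++++++++
84 ----------------------------------------+#############++----------------------------++++++++++++++++
88 ---------------------------------------+++############+++---------------------------++++++++++++++++
92 -----------------------------+++++############################++++----------++++++++++++++++++++++++
96 --.-.-------.-.....--++++#############################################+++++-------------------.-----
100 ...............--+###########################################################++-....................
104 ............-++##########################+++++++++++++++#########################++-................
108 .........-++#################++++++--...-+############+-..---++++###################++-.............
112 .....--++################+++-...........-+############+-..........
[... 804 characters left out ...]
..............................................--++############++-.....
148 ..-+############+++--.....................................................--++++############+-......
152 ..-++#############++++-.................................................-++++##############++.......
156 ....--++##+#########+++++-...........................................--++++#############++-.........
160 .......-+++############+++++++--................................--++++++##############++-...........
164 .........--++################++++++++------..........------+++++++#################++-..............
168 ............-++++####################+++++++++++++++++++++++####################+++-................
```

Tip is at about (258,127) and the ring centre at (257,134), so I lower and release.

>>> servo_tool --moves '[0.08,0,0,0,5,0,0,0.5,0,5,0,0,0.5,0,5,0,0,0.5,0,5,0,0,0.33,0,5,0,0,0,0,5]'

```text
clock: 29.82
tool_pos: [0.5648, -0.0637, 0.2867]
ee_rot: [-3.135, -0.205, 0.002]
force: [-0.3, 0.3, 0.0]
width: 0.138
grasp_force: 58.7
```

>>> servo_tool --moves '[0,0,0,0,45,0,0,0,0,45,0,0,0,0,45,0,0,0,0,45,-0.5,0,-0.5,0,45,-1,0,-1,0,45,-1,0,-1,0,45,-1,0,-0.5,0,45]'

```text
clock: 30.82
tool_pos: [0.477, -0.0753, 0.3643]
ee_rot: [3.135, 0.205, 0.003]
force: [-0.1, -0.3, -0.0]
width: 0.527
grasp_force: 0.0
```

```bash
python3 - <<'E'
from h import *
s=sensors.read_state();print(s['clock'],s['tool_pos'],yaw(s))
p=(.5143,.3715); o=(p[0]-.06*np.cos(.115),p[1]-.06*np.sin(.115)); print(o)
plan(s['tool_pos'],yaw(s),*hang(o,6.6,(.592,.1815),L=.0605))
E
```

```text
30.825 [ 0.47695477 -0.07534439  0.36433144] 7.4687305826753185
(np.float64(0.45469631294114704), np.float64(0.36461519869638015))
turn 0.0024 shift 1.14 -17.58 9.77
turn -0.0 shift 0.0 0.0 1.72
turn -0.0 shift 0.0 0.0 -10.32
turn -0.0025 shift 2.07 7.98 -0.0
turn -0.0 shift 0.0 0.0 1.92
```

>>> servo_tool --moves '[0.06,-0.98,0,0.0024,45,0.06,-0.98,0,0,45,0.06,-0.98,0,0,45,0.06,-0.98,0,0,45,0.06,-0.98,0,0,45,0.06,-0.98,0,0,45,0.06,-0.98,0,0,45,0.06,-0.98,0,0,45]'

```text
clock: 31.82
tool_pos: [0.4665, 0.1213, 0.3633]
ee_rot: [3.136, 0.181, 0.001]
force: [0.1, -1.6, 0.2]
width: 0.533
grasp_force: 0.0
```

>>> servo_tool --moves '[0.06,-0.98,0,0,45,0.06,-0.98,0,0,45,0.06,-0.98,0,0,45,0.06,-0.98,0,0,45,0.06,-0.98,0.5,0,45,0.06,-0.98,1,0,45,0.06,-0.98,1,0,45,0.06,-0.98,1,0,45]'

```text
clock: 32.83
tool_pos: [0.4562, 0.3172, 0.2751]
ee_rot: [3.136, 0.181, 0.001]
force: [-0.3, -0.9, 1.7]
width: 0.531
grasp_force: 0.0
```

>>> servo_tool --moves '[0.06,-0.98,1,0,45,0.06,-0.92,1,0,45,0,0,1,0,45,0,0,1,0,45,0,0,1,0,45,0,0,1,0,45,0,0,0.25,0,45,0,0,0,0,45]'

```text
clock: 33.83
tool_pos: [0.4541, 0.3645, 0.1194]
ee_rot: [-3.136, -0.181, -0.0]
force: [-0.9, -0.1, 0.8]
width: 0.528
grasp_force: 0.0
```

```bash
python3 - <<'E'
from h import *
s=sensors.read_state();print(s['clock'],s['tool_pos'],yaw(s),np.round(s['joint_pos'],2))
print(rel([.4547,.3646,.023]))
c=cam('wrist'); im=eyes.read_camera('wrist')
for r in (120,150,180,210):
    g=im[r].astype(int).sum(1)
    k=np.where(g[180:340]>330)[0]+180; print(r,k.min() if len(k) else None,k.max() if len(k) else None, k.mean() if len(k) else None)
im=eyes.read_camera('side'); np.save('s4.npy',im)
E
```

```text
33.825 [0.4540974  0.36450317 0.11941108] 6.6190566166496385 [-0.61  0.71 -0.23  1.83  0.26  0.63 -2.46]
(array([ 0.02, -0.  ,  1.7 ]), np.float64(6.6))
120 219 293 256.8888888888889
150 233 279 256.0
180 243 269 256.0
210 238 269 254.89655172413794
```

>>> servo_tool --moves '[0.03,0,0.8,-0.0083,45,0,0,0,0,45]'

```text
clock: 34.17
tool_pos: [0.4544, 0.3641, 0.0975]
ee_rot: [3.129, 0.265, -0.003]
force: [-0.0, 0.1, -0.1]
width: 0.53
grasp_force: 0.0
```

```bash
python3 - <<'E'
from h import *
s=sensors.read_state();print(s['clock'],s['tool_pos'],yaw(s),np.round(s['joint_pos'],3))
print(rel([.4547,.3646,.023]))
E
```

```text
34.175 [0.45436387 0.36411405 0.09747907] 9.66587965098913 [-0.612  0.749 -0.237  1.835  0.29   0.593 -2.431]
(array([ 0.02, -0.02,  0.82]), np.float64(9.7))
```

>>> servo_tool --moves '[0.02,-0.02,0.81,0,45,0,0,0,0,5,0,0,0,0,5,0,0,0,0,5,0,0,0,0,5,0,0,-0.3,0,5,0,0,-1,0,5,0,0,-1,0,5]' --force 60

```text
clock: 35.17
tool_pos: [0.4551, 0.3652, 0.137]
ee_rot: [-3.13, -0.263, 0.0]
force: [-0.1, 0.3, -0.0]
width: 0.136
grasp_force: 59.7
```

>>> servo_tool --moves '[0,0,-1,0,5,0,0,-1,0,5,0,0,-1,0,5,0,0,-1,0,5,0,0,-1,0,5,0,0,-1,0,5,0,0,-1,0,5,0,0,-1,0,5]'

```text
clock: 36.17
tool_pos: [0.455, 0.365, 0.3374]
ee_rot: [-3.13, -0.263, -0.001]
force: [0.2, 0.3, 0.2]
width: 0.133
grasp_force: 59.7
```

```bash
python3 - <<'E'
from h import *
s=sensors.read_state();print(s['clock'],s['tool_pos'],yaw(s),s['width'],np.round(s['joint_pos'],2))
c=cam('wrist'); im=eyes.read_camera('wrist')
eyefit(s,c,im)
plan(s['tool_pos'],yaw(s),*hang((0,0),0,(.592,.1815),L=.0605)[3:])
asc(np.load('s4.npy'),270,165,340,232)
E
```

```text
36.175 [0.4549927  0.36502699 0.33739818] 9.613382102650741 0.13275348315702665 [-0.55  0.44 -0.32  1.66  0.15  1.07 -2.32]
expected [257.  136.6] found [(70, array([162.5, 209.5]), 43.2), (70, array([258.2, 133.1]), 29.9), (85, array([258. , 132.8]), 30.4), (100, array([258.3, 133.1]), 30.9), (115, array([258. , 132.5]), 31.2), (130, array([257.8, 132.4]), 31.6)]
turn 0.0059 shift 2.06 7.99 0.1
turn -0.0 shift 0.0 0.0 1.92
165        ....+..+++++++++###+++........................................-
166         ...##.+++++++######++.........................................
167        ....##.+++++#####+#+#+-........................................
168        ....#+-+++#####+++++##+........................................
169       +....+#-+#####+++++++###-......................................+
170      ++-...-#+####++++++++++###-................................-+####
171 +++++++-...-#+##++-++++++++-+###+...........................+#########
172 ######+-....+++++++++++++++--+###+......................+#############
173 #####+++....-+-++++++++++++--.+###+.....................############
[... 3649 characters left out ...]
++                   .-+++..
223 ......................                +###+                     -+++..
224 .......................              .###++                     ++++..
225 ........................          ++ +###+-      ..             +++-..
226 .........................         ##+###++     ..               +++-..
227 .........................        +######++  ..                  +++-..
228 ..........................       ######+-...                    +++  .
229 ...........................      ######+.              ..      ++++   
230 ............................    ###+##+#            ..         ++++   
231 .............................   ######+##         ..           ++++
```

All three tools hang (visible below hooks 2, 1 and 0). Now I carry the paddle to hook3.

>>> servo_tool --moves '[0,0,0,0.0059,5,0.29,1,0,0,5,0.29,1,0,0,5,0.29,1,0,0,5,0.29,1,0,0,5,0.29,1,0,0,5,0.29,1,0,0,5,0.29,1,0,0,5]'

```text
clock: 37.22
tool_pos: [0.5282, 0.1973, 0.3352]
ee_rot: [3.135, 0.203, -0.002]
force: [0.2, 0.3, -0.3]
width: 0.143
grasp_force: 59.7
```

>>> servo_tool --moves '[0,0.5,0,0,5,0,0.49,0.1,0,5,0,0,0,0,5,0,0,0,0,5]'

```text
clock: 37.72
tool_pos: [0.5313, 0.1746, 0.3334]
ee_rot: [-3.134, -0.206, 0.0]
force: [0.6, 0.3, -1.2]
width: 0.134
grasp_force: 59.7
```

```bash
python3 -c "
from h import *
attip([.589,.181,.228],.0617)"
```

```text
37.725 [0.53125069 0.17456511 0.33342217] 7.525315407124969 0.13366797801188007 [-0.23  0.39 -0.26  1.73  0.11  1.03 -1.97]
eye [257.10648507 132.40726019] tip exp [259.46742711 129.81314783]
80 ---------------........-----------------++#############++-----------------.......-------++++++++++++
84 -----------------------------------------+#############++---------------------------------++++++++++
88 --------------------------------+++###########################++++--------------------------++++++++
92 -----------------------++++############################################+++-------------------+++++++
96 -----------------++###########################################################++--------------++++++
100 ..............-+#################################################################++-................
104 ..........-++#######################+++--++############++-+++########################+-.............
108 .......-+###################+++--........-+############+-........-+++###################+-..........
112 .....++##################+-..............-+############+-............
[... 801 characters left out ...]
..............................................--++#############+-.....
148 ..-+###############+++-...................................................-+++###############+-.....
152 ....-+###############+++-..............................................-++++###############+-.......
156 ......-+################+++++-.....................................--++++################+-.........
160 .........-+##################+++++--.........................--+++++##################+-............
164 ...........-++#####################+++++++++++++++++++++++++++######################+-..............
168 ..............--++#############################################################++--.................
```

>>> servo_tool --moves '[0,0.03,0,0,5,0,0,0.5,0,5,0,0,0.5,0,5,0,0,0.5,0,5,0,0,0.36,0,5,0,0,0,0,5]'

```text
clock: 38.52
tool_pos: [0.5314, 0.173, 0.2861]
ee_rot: [3.135, 0.205, -0.002]
force: [0.2, -0.5, 0.5]
width: 0.137
grasp_force: 59.7
```

>>> servo_tool --moves '[0,0,0,0,45,0,0,0,0,45,0,0,0,0,45,0,0,0,0,45,-0.5,0,-0.5,0,45,-1,0,-1,0,45,-1,0,-1,0,45,-1,0,-1,0,45]'

```text
clock: 39.52
tool_pos: [0.4433, 0.1614, 0.3759]
ee_rot: [-3.135, -0.205, -0.001]
force: [0.2, -0.2, 0.6]
width: 0.53
grasp_force: 0.0
```

```bash
python3 - <<'E'
from h import *
s=sensors.read_state();print(s['clock'],s['tool_pos'],yaw(s))
# above the slider: grip centre at off, then hover TCP z .20, yaw -5.8
plan(s['tool_pos'],yaw(s),(.43,.16,.40,7.5),(.43,-.36,.40,7.5),(.5845,-.3784,.40,-5.8),(.5845,-.3784,.141,-5.8))
E
```

```text
39.525 [0.44328761 0.16141507 0.37589921] 7.492337978531507
turn -0.0 shift -0.53 -0.01 -0.96
turn -0.0 shift -2.71 20.62 -0.0
turn 0.0369 shift 6.22 0.11 -0.0
turn -0.0 shift 0.0 0.0 10.36
```

>>> servo_tool --moves '[0,0,0,0.0208,80,0,1,0,0,80,0,1,0,0,80,0,1,0,0,80,0,1,0,0,80,0,1,0,0,80,0,1,0,0,80,0,1,0,0,80]'

```text
clock: 40.52
tool_pos: [0.4441, -0.014, 0.3752]
ee_rot: [-3.141, -0.0, -0.001]
force: [0.3, 1.1, 0.3]
width: 0.938
grasp_force: 0.0
```

>>> servo_tool --moves '[0,1,0,0,80,0,1,0,0,80,0,1,0,0,80,0,1,0,0,80,0,1,0,0,80,0,1,0,0,80,0,1,0,0,80,0,1,0,0,80]'

```text
clock: 41.52
tool_pos: [0.4442, -0.2137, 0.3752]
ee_rot: [-3.141, -0.0, -0.001]
force: [0.2, -0.3, 0.3]
width: 0.938
grasp_force: 0.0
```

>>> servo_tool --moves '[0,1,0,0,80,0,1,0,0,80,0,1,0,0,80,0,0.5,0.5,0,80,0,0,0.5,0,80,0,0,0,0,80]'

```text
clock: 42.28
tool_pos: [0.4446, -0.2996, 0.3482]
ee_rot: [-3.14, -0.001, 0.003]
force: [-0.4, -0.4, 0.1]
width: 0.938
grasp_force: 0.0
```

```bash
python3 - <<'E'
from h import *
s=sensors.read_state();print(s['clock'],s['tool_pos'],yaw(s))
c=cam('wrist'); im=eyes.read_camera('wrist'); np.savez('w10.npz',im=im,K=c[0],A=c[1],e=c[2])
im2=eyes.read_camera('side')
a=cv2.resize(im,(480,360)); b=cv2.resize(im2[155:245,260:340],(320,360),interpolation=cv2.INTER_CUBIC)
cv2.imwrite('pics/w10.png',np.hstack([a,b])[:,:,::-1])
E
```

```text
42.275 [ 0.44455683 -0.29963593  0.34822481] 0.04564781054394378
```

View pics/w10.png

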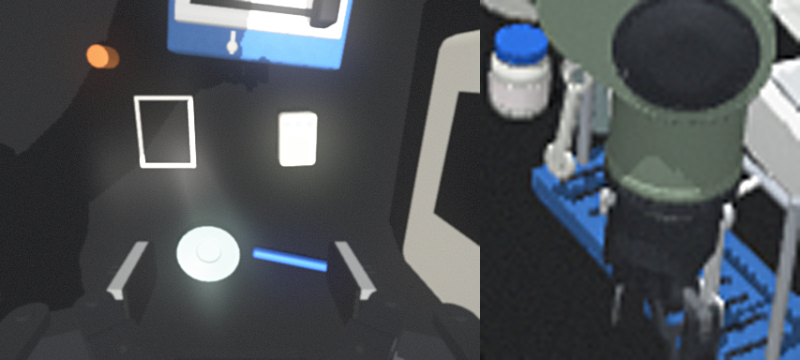

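The paddle hangs on hook3 at (570,110) in the right panel. The timer is undisturbed at about (298,139), and the outline is at (165,132).

```bash
python3 - <<'E'
from h import *
w=np.load('w10.npz'); W=(w['K'],w['A'],w['e']); im=w['im']; k=512/480
g=cv2.cvtColor(im,cv2.COLOR_RGB2GRAY); m=(g>130).astype(np.uint8)
cs,h=cv2.findContours(m,cv2.RETR_CCOMP,cv2.CHAIN_APPROX_NONE)
for c,q in zip(cs,h[0]):
    r=cv2.minAreaRect(c); x,y=np.array(r[0])/k
    for n,px,z in (('timer',(298,139),.028),('outline',(165,132),0)):
        if np.hypot(x-px[0],y-px[1])<12 and cv2.contourArea(c)>500:
            P=np.array([onz(W,p,z)[:2] for p in cv2.boxPoints(r)]); 
            print(n,'hole' if q[3]>=0 else 'outer',P.mean(0).round(4),[np.linalg.norm(P[i]-P[i-1]).round(4) for i in (1,2)],[np.degrees(np.arctan2(*(P[i]-P[i-1])[::-1])).round(1) for i in (1,2)], P.round(4).tolist())
s=sensors.read_state()
yt=.4
plan(s['tool_pos'],yaw(s),(.447,-.3305,.15,yt),(.447,-.3305,.083,yt),(.447,-.3305,.12,yt),(.4547,-.202,.12,-1.9),(.4547,-.202,.083,-1.9))
E
```

```text
timer outer [ 0.4515 -0.3684] [np.float64(0.0458), np.float64(0.0673)] [np.float64(-89.9), np.float64(-175.7)] [[0.4851, -0.3436], [0.4851, -0.3894], [0.418, -0.3945], [0.4179, -0.3461]]
outline outer [ 0.4543 -0.1999] [np.float64(0.0743), np.float64(0.0979)] [np.float64(-87.0), np.float64(-179.6)] [[0.5016, -0.1638], [0.5054, -0.2381], [0.4075, -0.2388], [0.403, -0.1589]]
outline hole [ 0.456  -0.1988] [np.float64(0.0632), np.float64(0.0846)] [np.float64(-87.4), np.float64(179.8)] [[0.4969, -0.1684], [0.4998, -0.2316], [0.4153, -0.2313], [0.4119, -0.1639]]
turn -0.001 shift 0.07 1.22 7.98
turn -0.0 shift 0.0 0.0 2.68
turn -0.0 shift 0.0 0.0 -1.48
turn 0.0064 shift 0.14 -5.15 -0.0
turn -0.0 shift 0.0 0.0 1.48
```

The timer has been knocked: it is now at about (.450,-.368) with yaw ≈3.5°. Grasp it there.

>>> servo_tool --moves '[0,0,0,-0.0097,80,0.05,0.92,1,0,80,0,0.92,1,0,80,0,0.92,1,0,80,0,0,1,0,80,0,0,1,0,80,0,0,1,0,80,0,0,0,0,80]'

```text
clock: 43.38
tool_pos: [0.4501, -0.3688, 0.1985]
ee_rot: [-3.138, -0.097, 0.003]
force: [-0.6, -0.2, 0.4]
width: 0.931
grasp_force: 0.0
```

```bash
python3 - <<'E'
from h import *
s=sensors.read_state();print(s['clock'],s['tool_pos'],yaw(s))
W=cam('wrist'); im=eyes.read_camera('wrist')
g=cv2.cvtColor(im,cv2.COLOR_RGB2GRAY); m=(g>150).astype(np.uint8)
cs,h=cv2.findContours(m,cv2.RETR_CCOMP,cv2.CHAIN_APPROX_NONE)
for c,q in zip(cs,h[0]):
    a=cv2.contourArea(c)
    if a>1500:
        r=cv2.minAreaRect(c); P=np.array([onz(W,p,.028)[:2] for p in cv2.boxPoints(r)])
        print('hole' if q[3]>=0 else 'outer',a,np.round(r[0]),P.mean(0).round(4),[np.linalg.norm(P[i]-P[i-1]).round(4) for i in (1,2)],[np.degrees(np.arctan2(*(P[i]-P[i-1])[::-1])).round(1) for i in (1,2)],P[:,0].min().round(4))
E
```

```text
43.375 [ 0.45012817 -0.36880206  0.19845505] 3.5292608261936427
outer 6316.0 [250. 198.] [ 0.4468 -0.363 ] [np.float64(0.0806), np.float64(0.0541)] [np.float64(-1.6), np.float64(-89.3)] 0.4063
outer 2162.5 [ 48. 165.] [ 0.4621 -0.2167] [np.float64(0.0645), np.float64(0.0931)] [np.float64(-81.5), np.float64(-180.0)] 0.4093
outer 10516.0 [489. 189.] [ 0.451  -0.5389] [np.float64(0.2196), np.float64(0.034)] [np.float64(0.0), np.float64(-99.5)] 0.3348
outer 4016.0 [252.  40.] [ 0.5549 -0.359 ] [np.float64(0.1137), np.float64(0.0479)] [np.float64(-86.5), np.float64(-171.9)] 0.5272
```

>>> servo_tool --moves '[-0.05,-0.1,1,0,80,0,0,1,0,80,0,0,1,0,80,0,0,1,0,80,0,0,0.72,0,80,0,0,0,0,30,0,0,0,0,30,0,0,0,0,30]' --force 40

```text
clock: 44.42
tool_pos: [0.4494, -0.3676, 0.0826]
ee_rot: [3.139, 0.095, 0.002]
force: [-0.1, 1.0, 8.3]
width: 0.505
grasp_force: 41.7
```

>>> servo_tool --moves '[0,0,0,0,30,0,0,-0.4,0,30,0,0,-0.6,0,30,0,0,0,0,30]'

```text
clock: 44.92
tool_pos: [0.4495, -0.3677, 0.1081]
ee_rot: [3.139, 0.095, 0.003]
force: [-0.5, 0.1, -1.3]
width: 0.504
grasp_force: 40.9
```

```bash
python3 - <<'E'
from h import *
s=sensors.read_state();print(s['clock'],s['tool_pos'],yaw(s),s['width']*85.4)
c=cam('wrist'); im=eyes.read_camera('wrist'); np.savez('w11.npz',im=im,K=c[0],A=c[1],e=c[2])
asc(cv2.resize(im,None,fx=.4,fy=.2,interpolation=cv2.INTER_AREA),60,15,145,60)
E
```

```text
44.925 [ 0.44945396 -0.36771478  0.10811201] 3.4829218453722093 43.01833753490247
 15 .........................................................                            
 16 .....................................................................--              
 17 .....................................................................................
 18 .....................................................................................
 19 .....................................................................................
 20 .....................................................................................
 21 .....................................................................................
 22 .....................................................................................
 23 .....................................................................................
 24 .....................................................................................
 25 .....................................................................................
 26 ........................
[... 2331 characters left out ...]
++++++-+########################################+-++++++-.............
 53 ..............++++++--+########################################+--++++++-............
 54 .............-+++++---+########################################+---+++++----.........
 55 ............-++++++---+#####++++++++++++++++++++++++++++++#####+---++++++---.........
 56 ...........-++++++----+#####++++++++++++++++++++++++++++++#####+----++++++--.........
 57 ...........+++++++----+###########++++++++++++++++##++++++#####------++++++--........
 58 ..........-++###+-----+#############++++++++++++###############------+###++--........
 59 ............--+#+-----+###############+########################------+##+----........
```

```bash
python3 - <<'E'
from h import *
w=np.load('w11.npz'); W=(w['K'],w['A'],w['e']); s=sensors.read_state()
print(w['im'][180:245,257].mean(1).round().astype(int).tolist())
for r in (195,200,210,215,220): print(r,onz(W,(257,r),.0255+.028)[0]-s['tool_pos'][0])
plan(s['tool_pos'],yaw(s),(.4555,-.2005,.108,-1.5),(.4555,-.2005,.0826,-1.5))
E
```

```text
[53, 52, 53, 53, 50, 49, 50, 58, 59, 52, 55, 57, 55, 58, 108, 168, 192, 198, 199, 197, 201, 198, 202, 201, 199, 204, 206, 204, 205, 208, 212, 216, 218, 225, 226, 232, 232, 232, 232, 233, 233, 233, 233, 234, 235, 233, 235, 235, 237, 230, 189, 148, 149, 157, 158, 158, 158, 158, 159, 160, 159, 160, 159, 164, 160]
195 0.040405913226104706
200 0.038376023146270755
210 0.03425673322971723
215 0.03216674899355415
220 0.030056139360414125
turn 0.0139 shift 0.08 -6.68 -0.03
turn -0.0 shift 0.0 0.0 1.02
```

>>> servo_tool --moves '[0,0,0,0.0144,30,0.01,-0.84,0,0,30,0.01,-0.84,0,0,30,0.01,-0.84,0,0,30,0.01,-0.83,0,0,30,0.01,-0.83,0,0,30,0.01,-0.83,0,0,30,0.01,-0.83,0,0,30]'

```text
clock: 45.98
tool_pos: [0.455, -0.2198, 0.1065]
ee_rot: [-3.141, 0.045, -0.0]
force: [0.7, -0.0, -1.1]
width: 0.504
grasp_force: 40.9
```

>>> servo_tool --moves '[0,-0.83,0,0,30,0,0,0,0,30,0,0,0.5,0,30,0,0,0.5,0,30,0,0,0,0,30]'

```text
clock: 46.6
tool_pos: [0.4553, -0.2011, 0.0802]
ee_rot: [-3.141, 0.048, 0.001]
force: [-0.1, 0.1, -1.3]
width: 0.506
grasp_force: 45.0
```

>>> servo_tool --moves '[0,0,0.06,0,30,0,0,0.06,0,30,0,0,0,0,30]'

```text
clock: 46.98
tool_pos: [0.4554, -0.2012, 0.0793]
ee_rot: [3.141, -0.048, 0.001]
force: [-9.8, 4.9, 45.9]
width: 0.504
grasp_force: 51.5
```

>>> servo_tool --moves '[0,0,-0.1,0,30,0,0,0,0,80,0,0,0,0,80,0,0,-0.5,0,80,0,0,-1,0,80,0,0,-1,0,80,0,0,-1,0,80,0,0,-1,0,80]'

```text
clock: 47.98
tool_pos: [0.4555, -0.2006, 0.1949]
ee_rot: [3.141, -0.047, 0.001]
force: [0.5, -0.1, 0.0]
width: 0.935
grasp_force: 0.0
```

>>> servo_tool --moves '[0,0,-1,0,80,0,0,-1,0,80,0,0,-1,0,80,0,0,-1,0,80,0,0,0,0,80]'

```text
clock: 48.6
tool_pos: [0.4559, -0.2008, 0.2955]
ee_rot: [3.141, -0.047, 0.005]
force: [-0.0, 0.9, 0.0]
width: 0.937
grasp_force: 0.0
```

```bash
python3 - <<'E'
from h import *
s=sensors.read_state();print(s['clock'],s['tool_pos'],yaw(s))
c=cam('wrist'); im=eyes.read_camera('wrist'); t=eyes.read_camera('top'); d=eyes.read_camera('side')
q=proj(c,[.455,-.2,.015]).astype(int); print(q)
f=lambda a,w,h:cv2.resize(a,(w,h),interpolation=cv2.INTER_CUBIC)
A=f(im[q[1]-70:q[1]+70,q[0]-70:q[0]+70],300,300);B=f(t[110:230,230:420],475,300)
C=f(d[150:250,260:350],270,300)
D=f(t[105:185,205:340],505,300)
o=np.vstack([np.hstack([A,B]),np.hstack([C,D])]); cv2.imwrite('pics/chk.png',o[:,:,::-1])
E
```

```text
48.6 [ 0.45592164 -0.20084457  0.29548332] -1.707011664024942
[256 164]
```

View pics/chk.png

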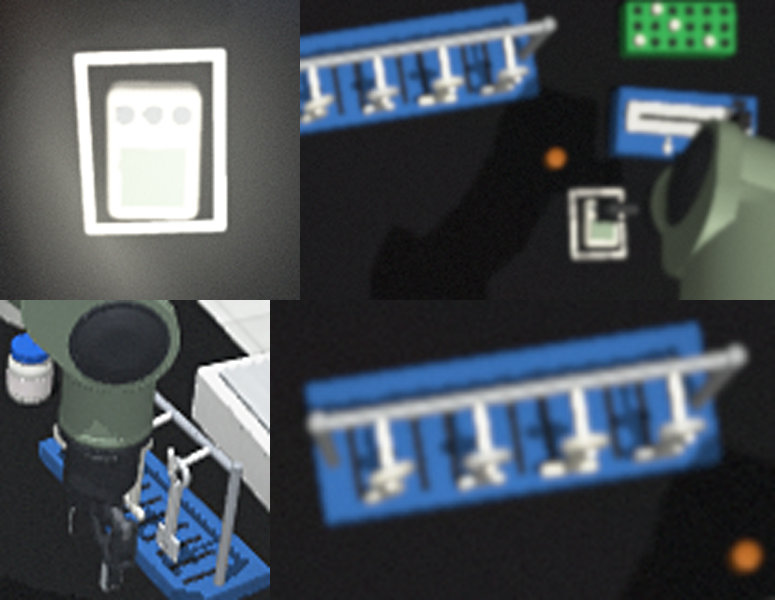

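All four tools hang and the timer lies display up inside the outline. Now the slider.

```bash
python3 - <<'E'
from h import *
s=sensors.read_state()
plan(s['tool_pos'],yaw(s),(.5845,-.3784,.2955,-5.8),(.5845,-.3784,.1406,-5.8))
E
```

```text
turn 0.0114 shift 5.86 6.56 -0.09
turn -0.0 shift 0.0 0.0 6.2
```

>>> servo_tool --moves '[0,0,0,0.0114,60,0.84,0.94,0,0,60,0.84,0.94,0,0,60,0.84,0.94,0,0,60,0.84,0.94,0,0,60,0.84,0.94,0,0,60,0.83,0.93,0,0,60,0.83,0.93,0,0,60]'

```text
clock: 49.75
tool_pos: [0.585, -0.3793, 0.2922]
ee_rot: [-3.137, 0.159, 0.003]
force: [-0.2, 0.3, -0.1]
width: 0.699
grasp_force: 0.0
```

>>> servo_tool --moves '[0,0,0,0,60,0,0,1,0,60,0,0,1,0,60,0,0,1,0,60,0,0,1,0,60,0,0,1,0,60,0,0,1,0,60,0,0,0.1,0,60]'

```text
clock: 50.75
tool_pos: [0.5837, -0.3775, 0.1388]
ee_rot: [-3.136, 0.158, 0.005]
force: [-0.0, -1.0, 1.1]
width: 0.703
grasp_force: 0.0
```

>>> servo_tool --moves '[0,0,0,0,60,0,0,0,0,10,0,0,0,0,10,0,0,0,0,10,0,0,0,0,10,0,0,0,0,10]' --force 30

```text
clock: 51.5
tool_pos: [0.5851, -0.378, 0.1418]
ee_rot: [-3.137, 0.158, -0.001]
force: [-2.5, 5.9, 9.7]
width: 0.23
grasp_force: 30.7
```

>>> servo_tool --moves '[0,-0.6,0,0,10,0,-0.8,0,0,10,0,-0.8,0,0,10,0,-0.8,0,0,10,0,-0.4,0,0,10,0,0,0,0,10,0,0,0,0,10]'

```text
clock: 52.38
tool_pos: [0.5937, -0.2933, 0.1418]
ee_rot: [-3.138, 0.158, -0.001]
force: [-1.8, 2.0, 9.8]
width: 0.226
grasp_force: 31.7
```

```bash
python3 - <<'E'
from h import *
s=sensors.read_state();p=s['tool_pos'];print(s['clock'],p,yaw(s),s['force'])
print('ctrl y of grip',(p[0]-.5868)*.101+(p[1]+.3179)*.995)
E
```

```text
52.375 [ 0.59370204 -0.2932875   0.14176836] -5.765279504158503 [-1.78703154  1.97734627  9.77563586]
ctrl y of grip 0.025186546938583274
```

Release, rise and check the alignment from above.

>>> servo_tool --moves '[0,0,0,0,60,0,0,0,0,60,0,0,-0.5,0,60,0,0,-1,0,60,0,0,-1,0,60,0,0,-1,0,60,0,0,-1,0,60,0,0,-1,0,60]'

```text
clock: 53.38
tool_pos: [0.5933, -0.294, 0.2802]
ee_rot: [3.137, -0.159, 0.001]
force: [0.0, -0.2, 0.3]
width: 0.705
grasp_force: 0.0
```

>>> servo_tool --moves '[0,0,-1,0,60,0,0,-1,0,60,0,0,-1,0,60,0,0,0,0,60,0,0,0,0,60]'

```text
clock: 54.0
tool_pos: [0.5931, -0.2939, 0.3534]
ee_rot: [-3.137, 0.159, 0.0]
force: [-0.6, -0.1, -0.7]
width: 0.701
grasp_force: 0.0
```

```bash
python3 - <<'E'
from h import *
s=sensors.read_state();print(s['clock'],s['tool_pos'],yaw(s))
c=cam('wrist'); im=eyes.read_camera('wrist'); np.savez('w12.npz',im=im,K=c[0],A=c[1],e=c[2])
q=proj(c,[.575,-.29,.06]).astype(int); x0,y0=q[0]-80,q[1]-75; print('crop origin',x0,y0)
A=cv2.resize(im[y0:y0+150,x0:x0+150],(450,450),interpolation=cv2.INTER_CUBIC)
d=eyes.read_camera('side'); B=cv2.resize(d[155:245,260:330],(350,450),interpolation=cv2.INTER_CUBIC)
cv2.imwrite('pics/fin.png',np.hstack([A,B])[:,:,::-1])
E
```

```text
54.0 [ 0.59311395 -0.29388625  0.35338884] -5.803349622079785
crop origin 175 101
```

View pics/fin.png

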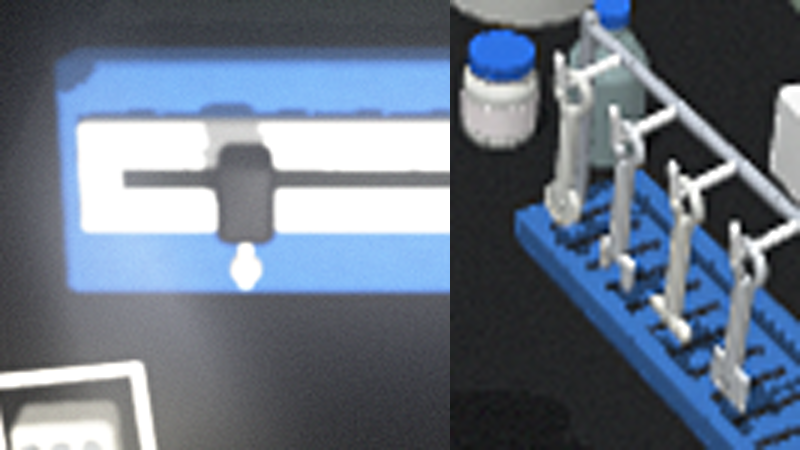

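The grip (245) sits over the pointer (246), all four tools hang, and the timer is still in its outline. I hand the job in.

```bash
python3 -c "
from plant import ticket
print(ticket.finish_job())"
```

```text
the job is handed in; nothing more can be done
None
```

I handed the job in at about 54 s: all four tools hang on the stand, the air slider is on the white pointer, and the timer lies display up in its outline (pressed down at 46 N for a moment while being set down; no verdict was returned).

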